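# Chuck the countersink and tighten the ratchet sleeve three clicks

## Task

Take the gold countersink bit from the wooden rack, stand it in the open jaws of the upright drill chuck, all the way down, and let go of it. Then turn the chuck's black sleeve clockwise (seen from above) until you feel the jaws take hold of the shank, and from there tighten it exactly three clicks more, never further. Leave everything else where it is.

Things in the scene. Friction and masses are not known exactly. Their poses are not given: they have to be found in the camera images.
- chuck: Keyless ratchet drill chuck upright in a green cast bench socket, bolted down (plate 120 x 100 x 12 mm). Origin: centre of the plate's underside, on the chuck's axis; x along the 120 mm side, z up. Black ribbed sleeve 48 mm across from 90 to 126 mm up; three chromed jaws, tips at 132 mm, bear on a shank from 102 to 127 mm; floor of the bore at 101 mm.
- chuck_mouth (a point): Point on the chuck's axis level with the bevelled jaw tips, 132 mm above the chuck's origin: centre of the opening for the bit, 12 to 16 mm wide at the start and 31 mm deep down to the bore's solid floor.
- sleeve_mid (a point): On the chuck's axis half-way up the black sleeve, 108 mm above the chuck's origin; turns with it, x axis towards the white mark on its rim. Clockwise from above closes the jaws. It clicks every 20 degrees all along its travel, stands in a click at the start, and on release falls into the nearest click and stays. Over a click the moment swings about 0.45 N m either way (hard up to half-way, then it snaps on).
- countersink: Gold countersink bit: steel shank 10 mm thick, 35 mm long, bevelled at its lower end; gold head 20 mm across, cylindrical for 10 mm, then a 7 mm cone pointing up; 52 mm in all, 60 g. Origin at the shank's lower end, z up. Stands in one of the rack's holes (which one differs), head 18 mm clear of the rack. Fully home in the chuck, its origin is 101 mm above the chuck's.
- bit_mid (a point): Middle of the countersink bit, on its axis, 26 mm above the shank's lower end (9 mm below the head's underside, 14 mm below the middle of the head's cylinder, which is the place to grip it).
- bitrack: Reddish wooden bit rack, fixed, 50 x 160 mm and 45 mm high, with four holes in a row along its y axis, 38 mm apart, 17 mm deep; one is empty. Origin at the centre of its underside.
- forstner: Steel Forstner bit in the rack, flat head 25 mm in diameter, 51 mm long; stays there. Origin at the shank's lower end.
- plugcutter: Dark steel plug cutter in the rack, head 16 mm in diameter, 53 mm long; stays there. Origin at the shank's lower end.
- bowl: Turned wooden bowl, 110 mm across, 45 mm high, a bystander. Origin under its centre.
- waxtin: Round wax tin with a yellow band, 80 mm across, 45 mm high, a bystander. Origin under its centre.
- finial: Dark turned finial, 44 mm across the foot, 78 mm high, a bystander. Origin under its foot.
- chuckkey: Steel T-handled lathe key lying flat, 92 mm long, T 90 mm wide, a bystander. Origin under the middle of the T.
- mallet: Turned mallet lying down, dark head 80 mm across, 205 mm long, a bystander. Origin under the end of the head.
- sander: Cork sanding block 100 x 60 x 28 mm, a bystander. Origin under its centre.
- sleeve_mark (a point): White mark on the sleeve's top rim, 20.5 mm from the axis. At the start the jaws are one to four whole clicks short of the bit's shank (differs each time); until they meet it all clicks feel alike. They meet it with the sleeve in a click; then each click is stiffer: the moment averaged over a click rises about 0.05 N m in the first, then about 0.1 N m a click.

How it is judged:
By the outcome, as a careful person would: the job done as asked, in the order asked, and still so for the second after the job is handed in, with the robot touching nothing.
It also fails if it takes over 67 s, if anything falls off the work surface, if the arm or the gripper's body presses on something with over 40 N, if the wrist force passes 120 N, or if a joint passes its speed limit or range.

## Robot

A 6-joint arm with a two-finger parallel gripper is mounted at the origin on the work surface. World frame = base frame: x ahead of the robot, y to its left, z up, the work surface at z = 0. Lengths are in mm, angles in rad, forces in N, time in s.
With the tool pointing down it reaches from about 350 to 875 mm from the base axis. Payload 4.2 kg.
Tool frame: the origin (TCP) lies at the very end of the fingers, on their centre line; the grasp point (between the pads) lies arm.hold_point_z behind it (arm.hold_point_z is the distance from the TCP to the grasp point, in mm); y points along the fingers, x is the direction in which the jaws open and shut, and the axes are right-handed (so a half turn about y gives the same grasp; the last joint's range is limited). The gripper opens to 85 mm and grips with 20 to 120 N. Pads are 22 mm wide; open, the fingers measure 114 mm over their backs; the gripper's body (76 mm by 85 mm) begins 54 mm behind the grasp point. The pads swing forward as they close: fully open they stand 13 mm farther back than shut.
Start: joints at [1.405, 0.385, 0.008, 0, -1.194, -0.259], TCP at [257.553, 569.443, 200.412] pointing down, gripper open.
Joint ranges: [-3.14, 3.14], [-1.21, 2.06], [-1.07, 1.41], [-3.16, 2.05], [-2.99, -0.16], [-3.1, 3.1]. Speed limits (rad/s): [2.79, 2.79, 3.14, 3.14, 3.14, 3.14].

## Interface

Orientations are given as a unit quaternion [x, y, z, w].
In Python, from bench import arm gives the robot as it stands.
- The arm moves only by the shell command python3 -m creep 'ROWS'. ROWS is JSON, a list of rows, each a list of 3 entries, a list of its own where there are three numbers: the shift along the world's x, y, z in mm, then the turn, a rotation vector about the world's x, y, z in rad, then the gripper command: -1 is shut, 1 is fully open, values between are in proportion. In form: [[[dx, dy, dz], [wx, wy, wz], jaw], ...]. A call has 1 to 12 rows; each row is the pose to reach, as a shift and turn from the pose commanded when the call began; what a row does not reach only later rows make up. A row lasts 1/12 s, in which the tool goes at most 41.7 mm and 7.16 degrees, less where a joint would pass 70% of its speed; a pose out of reach is approached as far as the arm can. A call with a gripper value outside its range is refused whole. The fingers move at their own pace and stop on an object; the grip force is fixed at half the most. Time passes only in rows, so rows that repeat a pose let the fingers close. It gives the time, the measured TCP pose, the force and the opening at its end, in the units of the state.
- arm.read_state(): the state, without advancing time (a new reading comes with each control period).
- arm.get_image(name): name is "scene" or "top"; returns (picture, depth): 480x640x3 uint8, red, green, blue; 480x640 float32, mm along the optical axis (not along the pixel's ray), 0 where there is no reading.
- arm.camera_params(name): a dict with "camera_matrix" (3x3 intrinsics, pixels), "k1" (the pictures are not rectified: a ray, as slopes to the right and down, at radius r is drawn at 1 + k1 r^2 times it, then the intrinsics apply), "extrinsics" (4x4, takes a point from world to camera coordinates). Camera axes: x right, y down, z forward; pixel columns grow to the right and rows downward; lengths in mm; the calibration is good to about 2 mm. A picture is of the moment at which its call begins. camera_params takes no time and is no camera call.
- arm.job_done(): hands the job in, once; it reports no verdict.
The state is a dict: "clock": time; "joints": joint angles; "joint_vel": joint speeds; "joint_efforts": joint torques, N m; "position": TCP position; "ee_rot": TCP orientation; "contact_force": force on the tool from outside, world axes, zero at the start; "wrist_torque": the same for the moment, N m; "gripper_width": finger opening in mm.
Only numpy, scipy, OpenCV 4.12 (cv2) and the standard library are available. Lean on these libraries where they do the work, as an engineer would, in place of code of your own. Each camera call takes 0.05 s, during which the arm holds its last target.

## Working session

There is one attempt and no reset: what is moved stays moved. The work goes in short steps, Python scripts to look and compute and a shell command to move; the robot and the scene stay as the last step left them, time stands still between calls to the robot, and variables do not carry over. Pictures are saved under pics/ and viewed, and the job is handed in when it is done.

```bash
mkdir -p pics; ls; python3 - <<'E'
from bench import arm
import cv2,numpy as np
print(arm.read_state(), arm.hold_point_z)
for n in ("scene","top"):
    im,d=arm.get_image(n); cv2.imwrite(f"pics/{n}0.png",im[:,:,::-1]); np.savez(f"{n}0.npz",im=im,d=d)
    print(n,arm.camera_params(n))
E
```

```text
pics
{'clock': 0.0, 'joints': array([ 1.40460145e+00,  3.85548058e-01,  6.61572795e-03, -5.29333553e-04,
       -1.19399605e+00, -2.58584312e-01]), 'joint_vel': array([-0.00082326, -0.00082636, -0.00042494, -0.00042471,  0.00122964,
       -0.00075263]), 'joint_efforts': array([ 2.73056839e-04, -3.92292058e+01,  1.88406783e+01,  4.18628767e+00,
       -4.69617167e-03,  5.46476912e-06]), 'position': array([257.29039278, 568.86028671, 199.31833634]), 'ee_rot': array([ 0.38394492, -0.5937604 ,  0.59464014, -0.38267217]), 'contact_force': array([0.11689018, 0.31507655, 0.05945631]), 'wrist_torque': array([-0.02967235, -0.02735596, -0.03018522]), 'gripper_width': 85.40553748052521} 18.700000000000003
scene {'camera_matrix': array([[449.87092004,   0.        , 318.38144102],
       [  0.        , 449.87092004, 237.50950309],
       [  0.        ,   0.        ,   1.        ]]), 'k1': -0.08349097889299939, 'extrinsics': array([[ 2.96422262e-01,  9.54918731e-01,  1.62498914e-02,
        -1.74577616e+02],
       [ 6.13102559e-01, -1.77216070e-01, -7.69869935e-01,
        -2.85554979e+02],
       [-7.32283480e-01,  2.38169438e-01, -6.37993906e-01,
         1.38051835e+03],
       [ 0.00000000e+00,  0.00000000e+00,  0.00000000e+00,
         1.00000000e+00]])}
top {'camera_matrix': array([[535.94295301,   0.        , 320.13278322],
       [  0.        , 535.94295301, 227.8022406 ],
       [  0.        ,   0.        ,   1.        ]]), 'k1': -0.1389361861586526, 'extrinsics': array([[ 2.80212312e-02, -9.99576318e-01, -7.87369825e-03,
        -1.54515449e+01],
       [-9.86262752e-01, -2.63635284e-02, -1.63066696e-01,
         5.73397586e+02],
       [ 1.62790029e-01,  1.23348649e-02, -9.86583629e-01,
         1.14975329e+03],
       [ 0.00000000e+00,  0.00000000e+00,  0.00000000e+00,
         1.00000000e+00]])}
```

View pics/scene0.png

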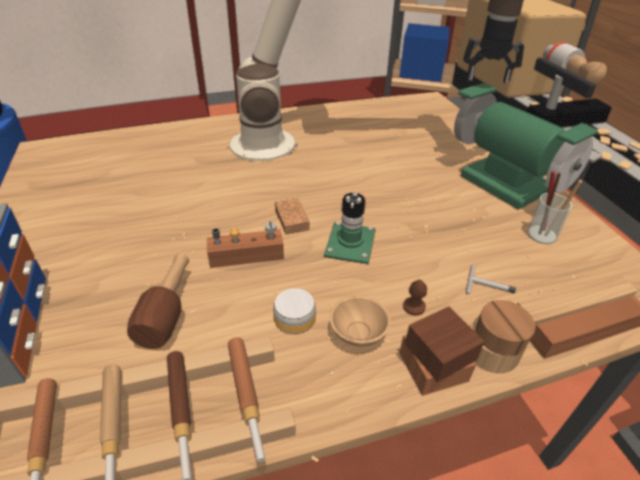

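View pics/top0.png

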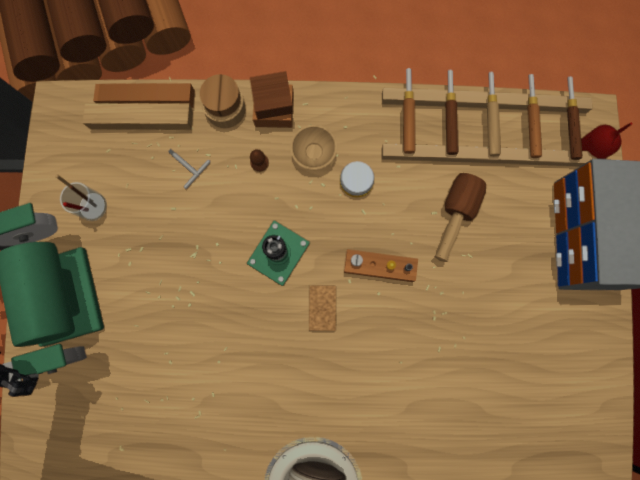

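The scene view shows the rack at about (245,248) with the gold bit at (235,236), and the chuck at (352,215). The top view shows the gold bit at (391,266) and the chuck at (275,247). Next I'll zoom in on both.

```bash
cat > h.py <<'E'
import numpy as np, cv2
from bench import arm
def ray(n,u,v):
    p=arm.camera_params(n);K=p["camera_matrix"];E=p["extrinsics"]
    q=cv2.undistortPoints(np.array([[[u,v]]],float),K,np.array([p["k1"],0,0,0,0.]))[0,0]
    R=E[:3,:3]; d=R.T@np.array([q[0],q[1],1.]); c=-R.T@E[:3,3]
    return c,d
def onz(n,u,v,z):
    c,d=ray(n,u,v); return c+d*(z-c[2])/d[2]
def depthpt(n,u,v,dep):
    c,d=ray(n,u,v); return c+d*dep
def two(a,b):
    c1,d1=ray("scene",*a);c2,d2=ray("top",*b)
    d1/=np.linalg.norm(d1);d2/=np.linalg.norm(d2)
    s=np.linalg.lstsq(np.c_[d1,-d2],c2-c1,rcond=None)[0]
    p,q=c1+s[0]*d1,c2+s[1]*d2
    return (p+q)/2,np.linalg.norm(p-q)
def crop(n,im,x0,x1,y0,y1,k,name):
    cv2.imwrite(f"pics/{name}.png",cv2.resize(im[y0:y1,x0:x1,::-1],None,fx=k,fy=k,interpolation=cv2.INTER_CUBIC))
E
python3 - <<'E'
from h import *
t=np.load("top0.npz");s=np.load("scene0.npz")
crop("top",t["im"],335,425,240,290,8,"t_rack");crop("top",t["im"],240,320,215,290,8,"t_chuck")
crop("s",s["im"],200,300,215,275,8,"s_rack");crop("s",s["im"],315,390,185,265,7,"s_chuck")
for n,f in(("top",t),("scene",s)):
    hsv=cv2.cvtColor(f["im"],cv2.COLOR_RGB2HSV)
    m=cv2.inRange(hsv,(18,150,90),(35,255,255))
    for c in cv2.connectedComponentsWithStats(m)[2:]:
        pass
    k,l,st,ce=cv2.connectedComponentsWithStats(m)
    for i in range(1,k):
        if st[i,4]>8:print(n,"gold",st[i],ce[i])
    m=cv2.inRange(hsv,(65,100,20),(90,255,200))
    k,l,st,ce=cv2.connectedComponentsWithStats(m)
    for i in range(1,k):
        if st[i,4]>100:print(n,"green",st[i],ce[i])
E
```

```text
top gold [405  92   8   7  49] [408.42857143  94.57142857]
top gold [447  93   8   7  55] [450.56363636  96.05454545]
top gold [488  95   9   7  57] [491.8245614   97.89473684]
top gold [528  97   9   7  60] [532.2 100.1]
top gold [568  99   9   8  56] [571.96428571 102.48214286]
top gold [340 185  30  13  56] [353.80357143 193.51785714]
top gold [387 261   9   9  65] [390.89230769 264.8       ]
top green [  0 204  35  30 688] [ 15.97238372 218.21947674]
top green [ 248  224   60   61 1367] [279.19970739 255.03218727]
top green [   0  243  103  103 8398] [ 47.31936175 293.56453918]
top green [  12  345   54   30 1025] [ 39.69268293 360.52682927]
scene gold [233 229   4   4  12] [234.08333333 230.66666667]
```

View pics/t_rack.png

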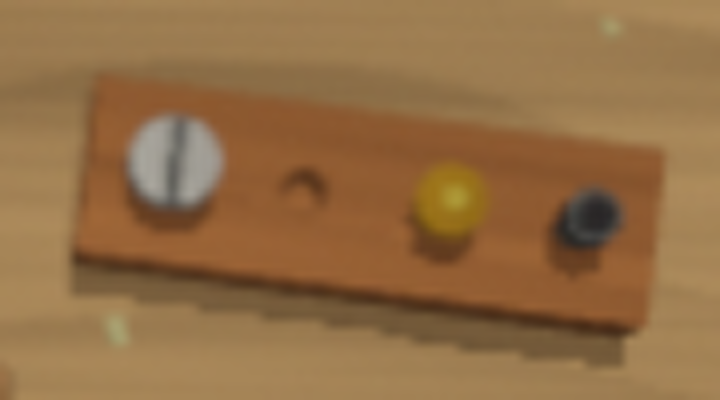

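View pics/t_chuck.png

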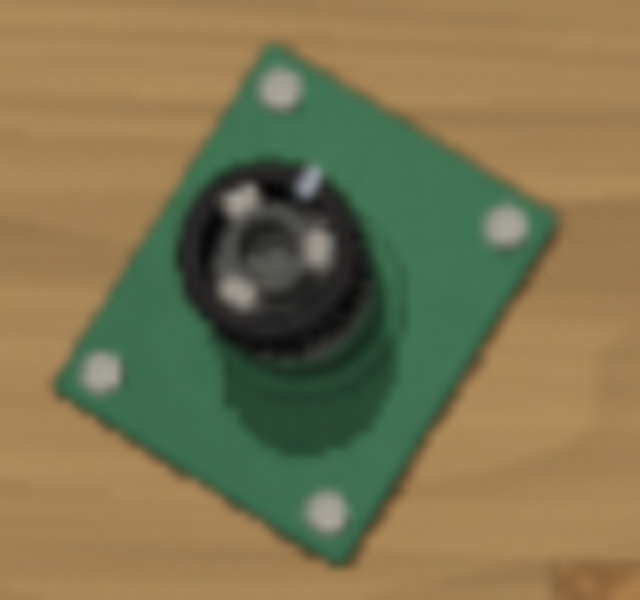

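View pics/s_rack.png

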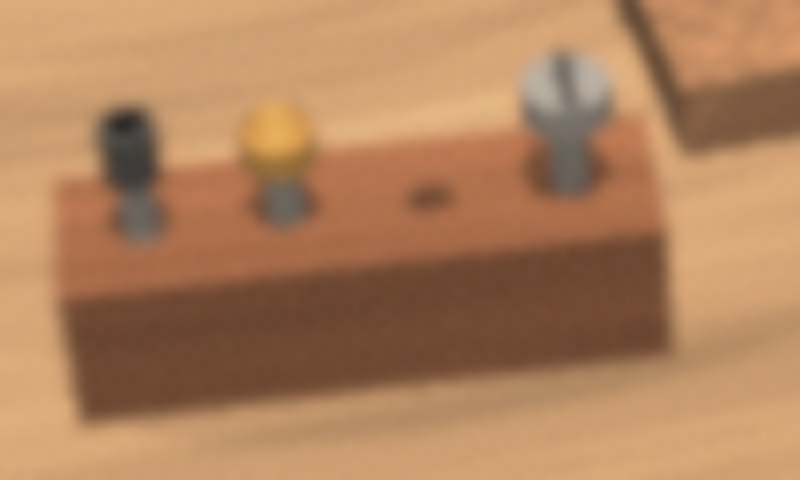

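View pics/s_chuck.png

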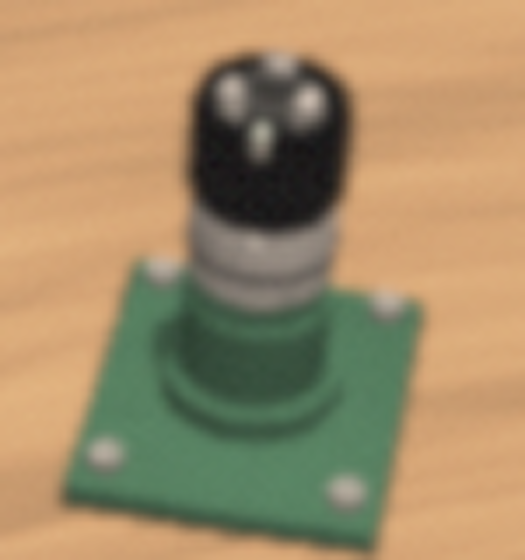

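```bash
python3 - <<'E'
from h import *
np.set_printoptions(precision=1,suppress=True)
T=lambda x,y:(335+(x+.5)/8-.5,240+(y+.5)/8-.5)
C=lambda x,y:(240+(x+.5)/8-.5,215+(y+.5)/8-.5)
S=lambda x,y:(200+(x+.5)/8-.5,215+(y+.5)/8-.5)
D=lambda x,y:(315+(x+.5)/7-.5,185+(y+.5)/7-.5)
print("gold top rim",onz("top",*T(451,200),73), "scene",onz("scene",*S(276,140),72), two(S(276,140),T(451,200)))
print("plug",onz("top",*T(594,214),81),"forst",onz("top",*T(176,162),79),"hole",onz("top",*T(304,186),45),onz("scene",*S(431,197),45))
print("rack corners",*[onz("top",*T(*p),45) for p in((97,75),(663,150),(641,330),(77,257))],*[onz("scene",*S(*p),45) for p in((55,183),(643,118),(662,235),(68,298))])
print("plate top",*[onz("top",*C(*p),12) for p in((272,45),(557,212),(345,565),(57,387))])
print("plate scene",*[onz("scene",*D(*p),12) for p in((138,262),(424,305),(372,543),(65,490))])
print("bolts top",*[onz("top",*C(*p),15) for p in((280,88),(506,226),(327,512),(101,372))])
print("bolts scene",*[onz("scene",*D(*p),15) for p in((163,268),(387,303),(346,490),(105,453))])
print("jaws",*[onz("top",*C(*p),132) for p in((240,200),(320,247),(237,292))])
print("jaws sc",*[onz("scene",*D(*p),132) for p in((232,97),(309,102),(280,65))])
print("mark",onz("top",*C(309,182),126),onz("scene",*D(262,128),126), "bore",onz("top",*C(268,250),130))
for n,p in(("top",C(320,247)),("scene",D(309,102))):
    d=np.load(n+"0.npz")["d"]; u,v=map(lambda a:int(round(a)),p); print(depthpt(n,*p,d[v,u]))
u,v=T(451,200);d=np.load("top0.npz")["d"];print(depthpt("top",u,v,d[int(round(v)),int(round(u))]))
E
```

```text
gold top rim [ 492.8 -155.5   73. ] scene [ 492.6 -155.7   72. ] (array([ 492.9, -155.7,   72.2]), np.float64(0.1721521732828729))
plug [ 489.2 -193.1   81. ] forst [500.6 -80.5  79. ] hole [ 498.5 -118.    45. ] [ 494.3 -117.1   45. ]
rack corners [527.9 -60.1  45. ] [ 511. -218.   45.] [ 460.8 -212.    45. ] [477.1 -55.6  45. ] [ 460.3 -213.3   45. ] [477.  -54.6  45. ] [526.7 -61.4  45. ] [ 508.4 -215.4   45. ]
plate top [594.3 108.7  12. ] [547.9  24.9  12. ] [445.4  81.8  12. ] [493.6 166.1  12. ]
plate scene [445.1  84.   12. ] [493.8 168.5  12. ] [597.8 107.5  12. ] [548.5  24.8  12. ]
bolts top [581.3 105.5  15. ] [543.1  39.2  15. ] [460.1  87.2  15. ] [498.  153.3  15. ]
bolts scene [454.2  89.6  15. ] [492.8 155.2  15. ] [576.  107.4  15. ] [538.6  41.1  15. ]
jaws [532.1 103.1 132. ] [520.5  81.9 132. ] [508.2 102.8 132. ]
jaws sc [522.9  82.  132. ] [531.6 103.1 132. ] [511.  101.8 132. ]
mark [538.2  85.9 126. ] [532.4  88.4 126. ] bore [519.6  95.5 130. ]
[520.9  82.1 129. ]
[533.  102.5 133.1]
[ 492.1 -154.6   80.3]
```

```bash
cat >> h.py <<'E'
from scipy.spatial.transform import Rotation as Ro
def st():
    s=arm.read_state();R=Ro.from_quat(s["ee_rot"]).as_matrix()
    print("t%.2f pos"%s["clock"],np.round(s["position"],1),"yawx %.2f"%np.degrees(np.arctan2(R[1,0],R[0,0])),"y",np.round(R[:,1],4),"q",np.round(s["joints"],2),"F",np.round(s["contact_force"],1),"M",np.round(s["wrist_torque"],2),"w %.1f"%s["gripper_width"])
    return s
E
python3 - <<'E'
from h import *
st(); print(Ro.from_quat(arm.read_state()["ee_rot"]).as_matrix().round(3))
E
python3 -m creep '[[[0,0,0],[0,0,0],1]]'; python3 -c "
from h import *;st()"
```

```text
t0.10 pos [257.3 568.9 199.4] yawx -114.35 y [-7.0e-04 -1.8e-03 -1.0e+00] q [ 1.4   0.39  0.01 -0.   -1.19 -0.26] F [ 0.7 -0.8 -0.5] M [ 0.   -0.01 -0.03] w 85.2
[[-0.412 -0.001  0.911]
 [-0.911 -0.002 -0.412]
 [ 0.002 -1.     0.   ]]
clock: 0.18
position: [257.4, 569.1, 199.7]
ee_rot: [0.384, -0.594, 0.595, -0.383]
contact_force: [0.1, -0.4, -0.5]
gripper_width: 85.4
t0.18 pos [257.4 569.1 199.7] yawx -114.34 y [-5.0e-04 -1.4e-03 -1.0e+00] q [ 1.4   0.39  0.01 -0.   -1.19 -0.26] F [ 0.1 -0.4 -0.5] M [-0.04  0.02 -0.03] w 85.4
```

```bash
python3 -m creep '[[[4,-12,0],[0,0,-0.03],1],[[14,-42,0],[0,0,-0.1],1],[[26,-80,0],[0,0,-0.2],1],[[38,-118,0],[0,0,-0.3],1],[[50,-155,0],[0,0,-0.4],1],[[62,-192,0],[0,0,-0.5],1],[[74,-229,0],[0,0,-0.6],1],[[86,-266,0],[0,0,-0.7],1],[[98,-303,0],[0,0,-0.8],1],[[110,-340,0],[0,0,-0.9],1],[[122,-377,0],[0,0,-1.0],1],[[134,-414,0],[0,0,-1.1],1]]'
python3 -m creep '[[[12,-37,0],[0,0,-0.05],1],[[24,-74,0],[0,0,-0.1],1],[[36,-111,0],[0,0,-0.15],1],[[48,-148,-10],[0,0,-0.15],1],[[60,-185,-20],[0,0,-0.15],1],[[72,-222,-30],[0,0,-0.15],1],[[84,-259,-45],[0,0,-0.15],1],[[94,-287,-60],[0,0,-0.15],1],[[100,-304,-75],[0,0,-0.15],1],[[101,-310.5,-80],[0,0,-0.15],1],[[101,-310.5,-80],[0,0,-0.15],1],[[101,-310.5,-80],[0,0,-0.15],1]]'
python3 - <<'E'
from h import *
st();im,d=arm.get_image("top");crop("",im,300,460,200,320,5,"t1")
im,d=arm.get_image("scene");crop("",im,160,320,150,270,5,"s1");st()
E
```

```text
clock: 1.18
position: [391.1, 152.9, 200.6]
ee_rot: [-0.014, 0.707, -0.707, 0.014]
contact_force: [0.7, 1.0, 0.9]
gripper_width: 85.3
clock: 2.18
position: [492.0, -155.1, 120.6]
ee_rot: [-0.037, -0.706, 0.706, 0.037]
contact_force: [-0.9, 0.1, 0.1]
gripper_width: 85.1
t2.18 pos [ 492.  -155.1  120.6] yawx 173.98 y [-5.e-04 -0.e+00 -1.e+00] q [ 0.01  0.28 -0.37  0.   -0.92 -0.11] F [-0.9  0.1  0.1] M [ 0.02  0.01 -0.  ] w 85.1
t2.28 pos [ 492.7 -154.3  121.5] yawx 174.10 y [ 1.8e-03 -1.0e-04 -1.0e+00] q [ 0.01  0.28 -0.37  0.   -0.92 -0.11] F [-0.8 -0.3 -0.2] M [0.01 0.04 0.  ] w 85.3
```

View pics/s1.png

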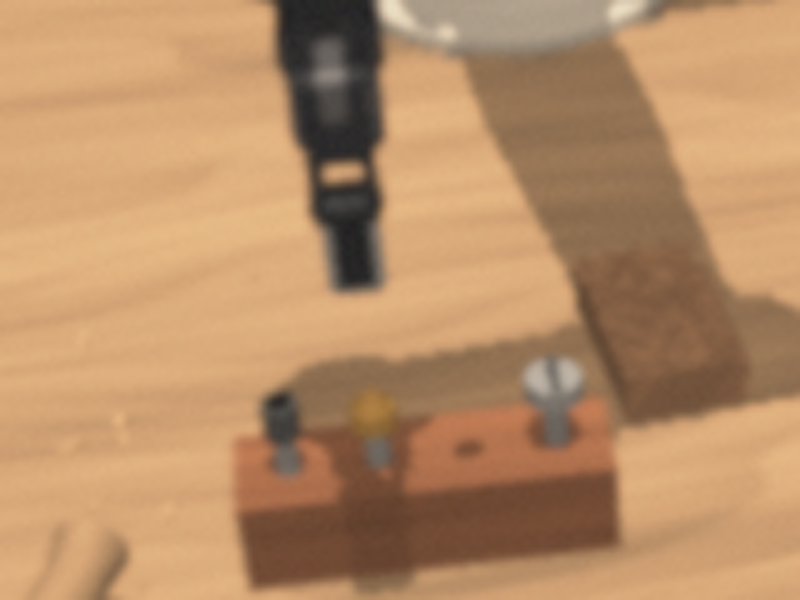

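View pics/t1.png

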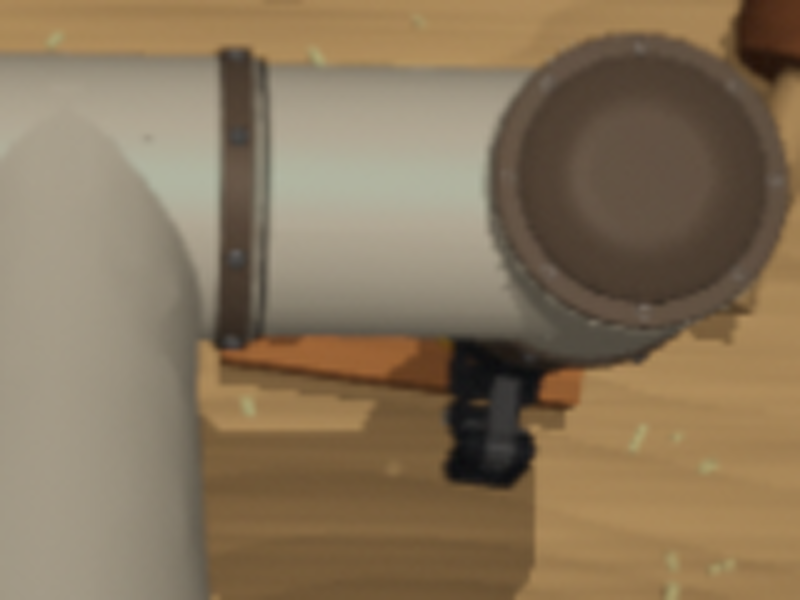

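The scene view shows the fingers (about (231,207)) directly behind and above the gold bit (about (234,232)), with a clear space for them. The top view is blocked by the arm. The pose matches the target, so I'll descend and grip.

```bash
python3 -m creep '[[[0,-0.2,-10],[0,0,0],1],[[0,-0.5,-22],[0,0,0],1],[[0,-0.5,-34],[0,0,0],1],[[0,-0.5,-46],[0,0,0],1],[[0,-0.5,-54],[0,0,0],1],[[0,-0.5,-58],[0,0,0],1],[[0,-0.5,-59.5],[0,0,0],1],[[0,-0.5,-59.5],[0,0,0],1],[[0,-0.5,-59.5],[0,0,0],1]]'
python3 - <<'E'
from h import *
st();im,d=arm.get_image("scene");crop("",im,180,300,180,270,6,"s2");st()
E
```

```text
clock: 3.03
position: [493.0, -155.4, 61.4]
ee_rot: [-0.037, -0.706, 0.706, 0.036]
contact_force: [-0.3, 0.9, 0.6]
gripper_width: 85.6
t3.03 pos [ 493.  -155.4   61.4] yawx 174.07 y [ 1.1e-03 -2.0e-04 -1.0e+00] q [ 0.01  0.35 -0.44  0.   -0.78 -0.11] F [-0.3  0.9  0.6] M [-0.02  0.01 -0.07] w 85.6
t3.08 pos [ 493.1 -155.5   61.5] yawx 174.05 y [ 1.4e-03 -1.0e-04 -1.0e+00] q [ 0.01  0.35 -0.44  0.   -0.78 -0.11] F [0.4 0.5 0. ] M [-0.02  0.02 -0.02] w 85.5
```

View pics/s2.png

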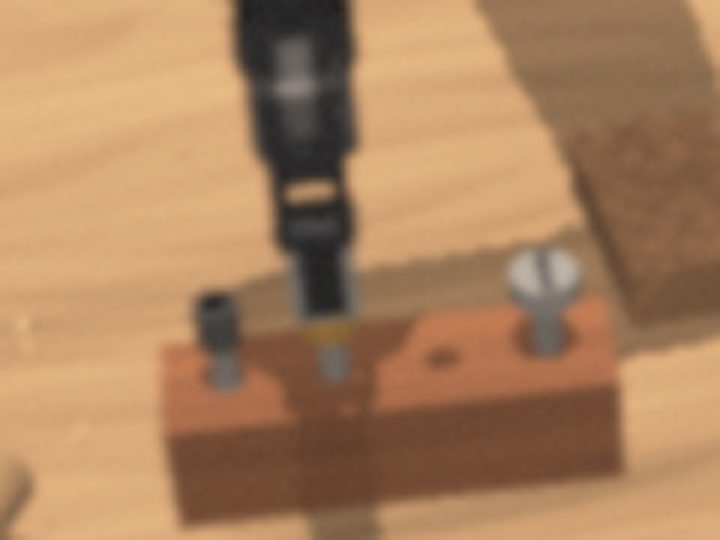

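```bash
python3 - <<'E'
from h import *
def proj(n,P):
    p=arm.camera_params(n);E=p["extrinsics"]
    r=cv2.projectPoints(np.array([P],float),cv2.Rodrigues(E[:3,:3])[0],E[:3,3],p["camera_matrix"],np.array([p["k1"],0,0,0,0.]))[0][0,0]
    return r,(r-[179.5,179.5])*6
a=np.radians(-6)
for off in(43,57):
  for w in(-11,0,11):
    for z in (74,):
      print(off,w,z,proj("scene",[492.9+off*np.cos(a)-w*np.sin(a),-155.5+off*np.sin(a)+w*np.cos(a),z]))
print(proj("scene",[492.9,-155.6,73]),proj("scene",[492.9,-155.6,50]))
E
```

```text
43 -11 74 (array([229.73513447, 245.21138565]), array([301.4108068 , 394.26831392]))
43 0 74 (array([235.23196007, 244.58650562]), array([334.39176041, 390.51903373]))
43 11 74 (array([240.71374127, 243.9633975 ]), array([367.28244764, 386.78038499]))
57 -11 74 (array([230.06113581, 249.73064182]), array([303.36681488, 421.38385094]))
57 0 74 (array([235.62228689, 249.09128558]), array([336.73372133, 417.54771347]))
57 11 74 (array([241.16803481, 248.45364527]), array([370.00820884, 413.72187163]))
(array([234.09793856, 231.76708798]), array([327.58763138, 313.60252788])) (array([235.21519501, 240.21083382]), array([334.29117005, 364.26500293]))
```

```bash
python3 - <<'E'
from h import *
np.set_printoptions(precision=0,suppress=True)
im,d=arm.get_image("scene")
for v in range(196,248,3):
    print(v,*[depthpt("scene",u,v,d[v,u]) for u in (230,233,236)])
E
```

```text
196 [1238. -213.  664.] [ 560. -154.  207.] [ 527. -146.  184.]
199 [ 562. -161.  203.] [ 560. -155.  201.] [ 560. -150.  200.]
202 [ 561. -161.  196.] [ 561. -156.  195.] [ 564. -151.  196.]
205 [ 560. -162.  189.] [ 563. -157.  190.] [ 564. -151.  189.]
208 [ 561. -163.  183.] [ 563. -157.  183.] [ 565. -152.  184.]
211 [ 321. -146.    4.] [ 322. -139.    2.] [ 564. -153.  176.]
214 [ 551. -163.  162.] [ 553. -158.  162.] [ 566. -154.  171.]
217 [ 562. -165.  164.] [ 565. -160.  165.] [ 565. -154.  164.]
220 [ 567. -166.  161.] [ 567. -160.  159.] [ 567. -155.  159.]
223 [ 549. -165.  140.] [ 545. -159.  136.] [ 549. -154.  137.]
226 [ 548. -166.  132.] [ 545. -160.  129.] [ 549. -155.  131.]
229 [ 546. -167.  124.] [ 544. -161.  121.] [ 548. -156.  123.]
232 [ 543. -167.  114.] [ 548. -162.  116.] [ 547. -156.  114.]
235 [ 496. -165.   69.] [ 502. -159.   72.] [ 501. -153.   70.]
238 [ 477. -165.   45.] [ 495. -160.   59.] [ 498. -154.   60.]
241 [ 489. -166.   47.] [ 493. -160.   49.] [ 499. -155.   53.]
244 [ 500. -168.   48.] [ 501. -162.   48.] [ 502. -156.   47.]
247 [ 508. -169.   47.] [ 511. -163.   48.] [ 513. -157.   48.]
```

```bash
python3 - <<'E'
from h import *
np.set_printoptions(precision=0,suppress=True)
f=np.load("scene0.npz");d=f["d"];im=f["im"]
crop("",im,440,560,0,100,6,"s0g")
for u in (468,470,472,474,476,500,503,506,509,512,515,518):
    print(u,*[depthpt("scene",u,v,d[v,u]) for v in (40,50,60,65,70,75,80)])
E
```

```text
468 [-576. 1075.   94.] [243. 500. 326.] [238. 509. 298.] [231. 518. 282.] [228. 523. 267.] [239. 519. 258.] [-558. 1108.  -91.]
470 [235. 505. 348.] [243. 506. 326.] [237. 516. 298.] [242. 516. 286.] [245. 517. 274.] [244. 521. 260.] [-544. 1109.  -85.]
472 [237. 510. 349.] [244. 511. 326.] [242. 518. 299.] [246. 519. 287.] [248. 521. 274.] [249. 524. 261.] [-531. 1111.  -81.]
474 [235. 518. 348.] [-513. 1073.   68.] [252. 518. 302.] [241. 529. 285.] [-482. 1073.  -13.] [-466. 1067.  -31.] [-517. 1111.  -76.]
476 [238. 521. 349.] [-492. 1068.   74.] [249. 526. 301.] [-479. 1076.   10.] [-467. 1073.   -8.] [-463. 1076.  -30.] [-501. 1110.  -70.]
500 [286. 556. 361.] [279. 570. 333.] [-331. 1079.   81.] [-309. 1068.   68.] [-305. 1071.   48.] [-294. 1068.   31.] [-281. 1063.   14.]
503 [293. 560. 363.] [279. 579. 333.] [-308. 1076.   89.] [-297. 1073.   72.] [-293. 1076.   52.] [-285. 1076.   33.] [267. 613. 248.]
506 [295. 568. 363.] [278. 589. 332.] [283. 593. 308.] [-275. 1070.   79.] [270. 612. 276.] [283. 605. 268.] [279. 612. 253.]
509 [292. 579. 362.] [276. 600. 331.] [284. 601. 308.] [285. 605. 295.] [285. 608. 282.] [288. 610. 269.] [286. 616. 255.]
512 [281. 598. 358.] [-258. 1066.  146.] [-254. 1075.  107.] [290. 610. 297.] [284. 619. 281.] [-231. 1075.   53.] [-229. 1080.   32.]
515 [-266. 1075.  183.] [281. 614. 332.] [-232. 1071.  114.] [288. 621. 295.] [-225. 1078.   75.] [-222. 1082.   56.] [-223. 1091.   34.]
518 [-243. 1070.  189.] [289. 617. 334.] [294. 621. 310.] [294. 625. 297.] [-230. 1098.   73.] [-219. 1095.   56.] [-220. 1102.   34.]
```

View pics/s0g.png

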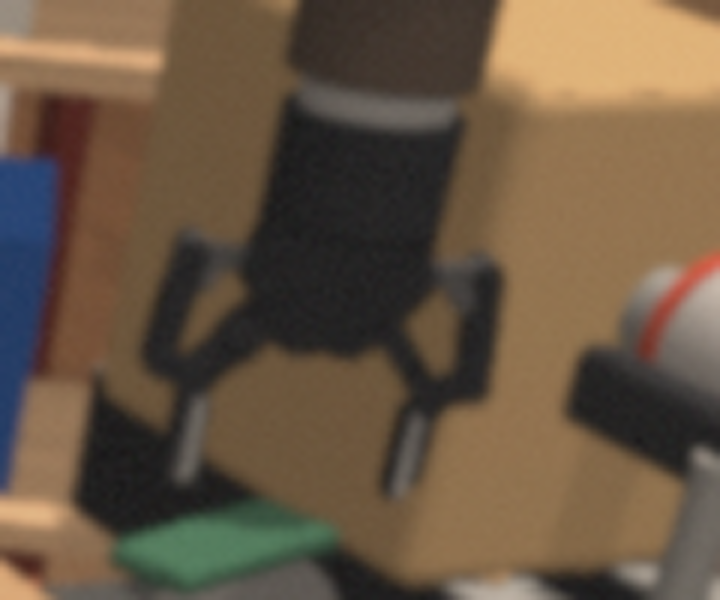

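The near finger's tip measures at z ≈ 110 where about 74 is expected. The start picture shows the same excess, so the true fingertips look about 37 mm higher than the reported TCP. I'll rise clear, shut the gripper and measure that before trusting it.

```bash
python3 -m creep '[[[0,0,10],[0,0,0],1],[[0,0,25],[0,0,0],-0.5],[[0,0,25],[0,0,0],-1],[[0,0,25],[0,0,0],-1],[[0,0,25],[0,0,0],-1],[[0,0,25],[0,0,0],-1],[[0,0,25],[0,0,0],-1],[[0,0,25],[0,0,0],-1],[[0,0,25],[0,0,0],-1]]'
python3 - <<'E'
from h import *
np.set_printoptions(precision=0,suppress=True)
st();im,d=arm.get_image("scene");crop("",im,180,300,160,250,6,"s3")
for v in range(196,240,2):
    print(v,*[depthpt("scene",u,v,d[v,u]) for u in (230,233,236)])
E
```

```text
clock: 3.88
position: [492.3, -155.6, 85.5]
ee_rot: [-0.036, -0.706, 0.706, 0.037]
contact_force: [-0.4, 0.2, 0.9]
gripper_width: -0.2
t3.88 pos [ 492. -156.   86.] yawx 174.04 y [-0.  0. -1.] q [ 0.  0. -0. -0. -1. -0.] F [-0.  0.  1.] M [ 0. -0.  0.] w -0.2
196 [ 553. -159.  203.] [ 550. -154.  200.] [ 500. -144.  166.]
198 [ 537. -158.  189.] [ 542. -153.  191.] [ 540. -148.  188.]
200 [ 535. -159.  182.] [ 534. -153.  181.] [ 532. -147.  178.]
202 [ 521. -158.  168.] [ 522. -153.  168.] [ 525. -147.  169.]
204 [ 499. -157.  149.] [ 506. -152.  152.] [ 500. -145.  147.]
206 [ 505. -158.  148.] [ 505. -152.  146.] [ 499. -146.  142.]
208 [ 505. -158.  143.] [ 506. -153.  142.] [ 499. -146.  137.]
210 [ 505. -159.  138.] [ 505. -153.  137.] [ 499. -147.  132.]
212 [ 504. -159.  133.] [ 504. -154.  132.] [ 500. -147.  128.]
214 [ 504. -160.  128.] [ 505. -154.  127.] [ 499. -148.  122.]
216 [ 340. -149.    2.] [ 340. -142.    1.] [ 344. -135.    2.]
218 [ 348. -150.    2.] [ 350. -143.    3.] [ 352. -136.    2.]
220 [ 356. -151.    3.] [ 357. -144.    1.] [ 360. -137.    2.]
222 [ 364. -152.    2.] [ 368. -146.    4.] [ 366. -138.    1.]
224 [ 372. -154.    3.] [ 371. -146.    0.] [ 377. -140.    3.]
226 [ 381. -155.    3.] [ 380. -148.    1.] [ 385. -141.    4.]
228 [ 384. -156.    0.] [ 490. -157.   81.] [ 487. -150.   77.]
230 [ 490. -163.   77.] [ 497. -158.   82.] [ 497. -152.   80.]
232 [ 496. -164.   76.] [ 499. -158.   78.] [ 500. -152.   77.]
234 [ 492. -165.   68.] [ 502. -159.   75.] [ 503. -153.   74.]
236 [ 469. -164.   44.] [ 500. -160.   68.] [ 502. -154.   68.]
238 [ 478. -165.   46.] [ 495. -160.   59.] [ 495. -154.   58.]
```

View pics/s3.png

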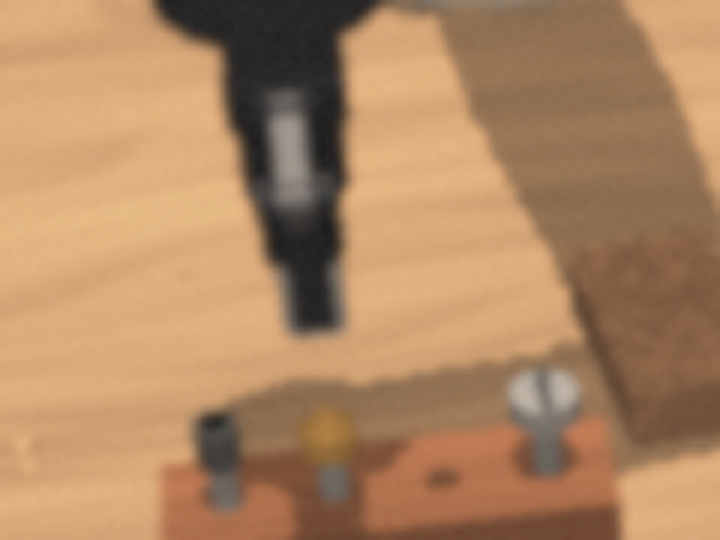

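Shut, the visible tips end at z ≈ 124 with the reported TCP at 86, which is about 38 mm of excess. As a safe test, I'll close at TCP 61. If the stated TCP is true, the jaws stop at 20 mm on the head. If the picture is true, they close on air above it.

```bash
python3 -m creep '[[[0,0,0],[0,0,0],0],[[0,0,0],[0,0,0],0],[[0,0,0],[0,0,0],0],[[0,0,-10],[0,0,0],0],[[0,0,-20],[0,0,0],0],[[0,0,-25],[0,0,0],0],[[0,0,-25],[0,0,0],-1],[[0,0,-25],[0,0,0],-1],[[0,0,-25],[0,0,0],-1],[[0,0,-25],[0,0,0],-1],[[0,0,-25],[0,0,0],-1]]'
python3 - <<'E'
from h import *
st()
E
```

```text
clock: 4.85
position: [492.9, -155.6, 61.3]
ee_rot: [-0.037, -0.706, 0.706, 0.036]
contact_force: [-0.6, -0.9, 0.4]
gripper_width: -0.2
t4.85 pos [ 492.9 -155.6   61.3] yawx 174.05 y [ 8.e-04 -0.e+00 -1.e+00] q [ 0.01  0.35 -0.44  0.   -0.78 -0.11] F [-0.6 -0.9  0.4] M [ 0.05 -0.    0.01] w -0.2
```

It closed to 0 on air, so the picture is right: real fingertips ≈ reported TCP + 38 mm. I'll aim for a true tip of z ≈ 64, just below the head's cylinder, which is a reported 26.

```bash
python3 -m creep '[[[0,0,0],[0,0,0],0.2],[[0,0,0],[0,0,0],0.2],[[0,0,0],[0,0,0],0.2],[[0,0,0],[0,0,0],0.2],[[0,0,-6],[0,0,0],0.2],[[0,0,-14],[0,0,0],0.2],[[0,0,-22],[0,0,0],0.2],[[0,0,-29],[0,0,0],0.2],[[0,0,-34],[0,0,0],0.2],[[0,0,-35],[0,0,0],0.2],[[0,0,-35],[0,0,0],0.2]]'
python3 - <<'E'
from h import *
st();im,d=arm.get_image("scene");crop("",im,180,300,180,270,6,"s4")
E
```

```text
clock: 5.77
position: [492.2, -155.6, 25.2]
ee_rot: [-0.036, -0.706, 0.706, 0.037]
contact_force: [-0.3, 0.8, 0.7]
gripper_width: 51.1
t5.77 pos [ 492.2 -155.6   25.2] yawx 174.04 y [-0.0015 -0.     -1.    ] q [ 0.01  0.41 -0.48  0.   -0.69 -0.11] F [-0.3  0.8  0.7] M [-0.    0.01 -0.05] w 51.1
```

View pics/s4.png

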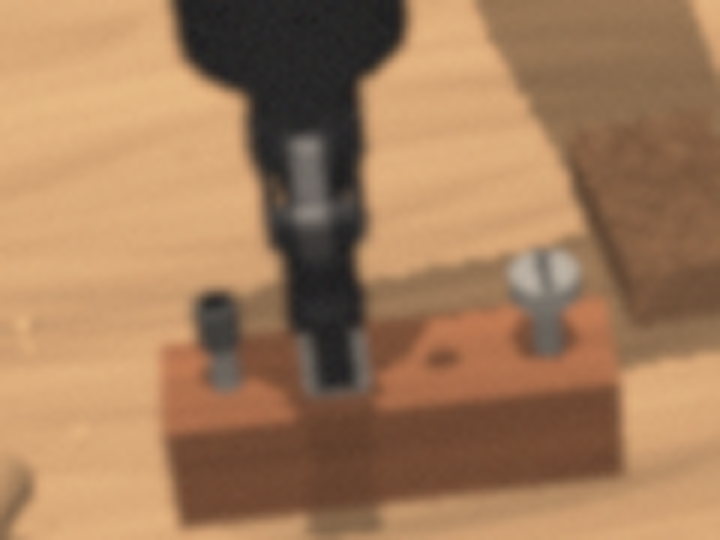

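The near finger stands in front of the gold bit, at about (236,244), centred, with no contact force. I'll close now.

```bash
python3 -m creep '[[[0,0,0],[0,0,0],-1],[[0,0,0],[0,0,0],-1],[[0,0,0],[0,0,0],-1],[[0,0,0],[0,0,0],-1],[[0,0,0],[0,0,0],-1],[[0,0,0],[0,0,0],-1]]'
python3 - <<'E'
from h import *
np.set_printoptions(precision=0,suppress=True)
st();im,d=arm.get_image("scene");crop("",im,200,270,210,260,10,"s5")
for v in range(226,252,1):
    print(v,*[depthpt("scene",u,v,d[v,u]) for u in (231,234,237)])
E
```

```text
clock: 6.32
position: [493.0, -155.6, 26.5]
ee_rot: [-0.037, -0.706, 0.706, 0.036]
contact_force: [0.3, -0.1, 3.6]
gripper_width: 17.2
t6.32 pos [ 493. -156.   26.] yawx 174.06 y [ 0. -0. -1.] q [ 0.  0. -0.  0. -1. -0.] F [ 0. -0.  4.] M [0. 0. 0.] w 17.2
226 [ 542. -164.  128.] [ 541. -158.  126.] [ 541. -152.  124.]
227 [ 542. -164.  125.] [ 531. -158.  115.] [ 532. -152.  115.]
228 [ 532. -164.  115.] [ 532. -158.  113.] [ 532. -152.  112.]
229 [ 531. -164.  112.] [ 533. -158.  112.] [ 533. -152.  110.]
230 [ 531. -164.  109.] [ 531. -158.  108.] [ 534. -153.  108.]
231 [ 512. -163.   91.] [ 507. -157.   86.] [ 515. -151.   91.]
232 [ 517. -164.   93.] [ 514. -157.   89.] [ 516. -152.   89.]
233 [ 514. -164.   88.] [ 515. -158.   88.] [ 515. -152.   86.]
234 [ 514. -164.   86.] [ 513. -158.   84.] [ 515. -152.   83.]
235 [ 507. -164.   78.] [ 516. -158.   83.] [ 515. -152.   81.]
236 [ 506. -164.   74.] [ 515. -159.   80.] [ 515. -153.   78.]
237 [ 506. -164.   71.] [ 512. -159.   74.] [ 516. -153.   77.]
238 [ 505. -165.   68.] [ 514. -159.   74.] [ 515. -153.   73.]
239 [ 508. -165.   67.] [ 513. -159.   71.] [ 516. -153.   72.]
240 [ 508. -165.   65.] [ 511. -159.   66.] [ 513. -153.   66.]
241 [ 506. -165.   61.] [ 505. -159.   58.] [ 508. -153.   59.]
242 [ 491. -165.   46.] [ 497. -159.   49.] [ 496. -153.   47.]
243 [ 495. -165.   46.] [ 495. -159.   45.] [ 497. -153.   45.]
244 [ 499. -166.   47.] [ 501. -160.   47.] [ 502. -154.   46.]
245 [ 501. -166.   46.] [ 503. -160.   46.] [ 506. -154.   47.]
246 [ 504. -167.   46.] [ 508. -161.   48.] [ 507. -155.   45.]
247 [ 509. -167.   48.] [ 511. -161.   48.] [ 510. -155.   45.]
248 [ 510. -168.   45.] [ 512. -162.   45.] [ 514. -156.   46.]
249 [ 516. -168.   48.] [ 516. -162.   46.] [ 518. -156.   47.]
250 [ 516. -169.   45.] [ 514. -162.   42.] [ 516. -156.   42.]
251 [ 514. -169.   41.] [ 515. -163.   40.] [ 518. -157.   41.]
```

View pics/s5.png

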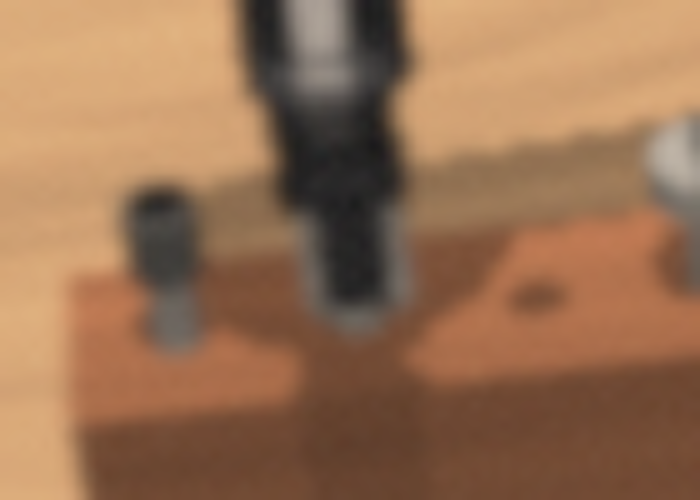

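```bash
python3 -m creep '[[[0,0,2],[0,0,0],-1],[[0,0,6],[0,0,0],-1],[[0,0,14],[0,0,0],-1],[[0,0,26],[0,0,0],-1],[[0,0,40],[0,0,0],-1],[[0,0,55],[0,0,0],-1],[[0,0,70],[0,0,0],-1],[[0,0,85],[0,0,0],-1],[[0,0,97],[0,0,0],-1],[[0,0,105],[0,0,0],-1],[[0,0,105],[0,0,0],-1],[[0,0,105],[0,0,0],-1]]'
python3 - <<'E'
from h import *
np.set_printoptions(precision=0,suppress=True)
st();im,d=arm.get_image("scene");crop("",im,190,270,160,260,6,"s6")
for v in range(192,218,1):
    print(v,*[depthpt("scene",u,v,d[v,u]) for u in (228,231,234)])
E
```

```text
clock: 7.37
position: [492.3, -155.4, 131.0]
ee_rot: [0.037, 0.706, -0.706, -0.037]
contact_force: [0.7, -0.4, -0.5]
gripper_width: 17.3
t7.37 pos [ 492. -155.  131.] yawx 174.03 y [ 0.  0. -1.] q [ 0.  0. -0. -0. -1. -0.] F [ 1. -0. -0.] M [ 0. -0.  0.] w 17.3
192 [ 513. -159.  186.] [ 514. -153.  186.] [ 506. -147.  180.]
193 [ 515. -159.  186.] [ 514. -154.  184.] [ 509. -148.  179.]
194 [ 513. -159.  182.] [ 514. -154.  181.] [ 508. -148.  176.]
195 [ 511. -159.  178.] [ 511. -154.  177.] [ 507. -148.  174.]
196 [ 515. -160.  178.] [ 513. -154.  176.] [ 503. -148.  168.]
197 [ 512. -160.  174.] [ 510. -154.  172.] [ 508. -148.  169.]
198 [ 511. -160.  171.] [ 513. -155.  171.] [ 507. -148.  167.]
199 [ 505. -160.  165.] [ 505. -154.  164.] [ 507. -149.  164.]
200 [ 494. -159.  155.] [ 495. -154.  155.] [ 276. -129.    3.]
201 [ 493. -160.  152.] [ 496. -154.  153.] [ 277. -129.    1.]
202 [ 491. -160.  148.] [ 495. -154.  150.] [ 285. -130.    3.]
203 [ 496. -160.  149.] [ 495. -154.  148.] [ 285. -130.    0.]
204 [ 494. -160.  146.] [ 497. -155.  146.] [ 292. -131.    2.]
205 [ 492. -161.  142.] [ 495. -155.  143.] [ 298. -132.    3.]
206 [ 493. -161.  140.] [ 495. -155.  140.] [ 302. -133.    3.]
207 [ 303. -148.    4.] [ 493. -155.  137.] [ 310. -134.    5.]
208 [ 306. -149.    3.] [ 493. -156.  134.] [ 309. -134.    2.]
209 [ 311. -149.    3.] [ 315. -142.    4.] [ 313. -135.    2.]
210 [ 318. -150.    5.] [ 319. -143.    4.] [ 317. -135.    1.]
211 [ 317. -150.    2.] [ 322. -143.    3.] [ 321. -136.    2.]
212 [ 323. -151.    3.] [ 324. -144.    2.] [ 324. -137.    1.]
213 [ 325. -152.    2.] [ 326. -144.    1.] [ 328. -137.    0.]
214 [ 329. -152.    1.] [ 330. -145.    1.] [ 336. -138.    3.]
215 [ 334. -153.    2.] [ 339. -146.    4.] [ 337. -139.    1.]
216 [ 340. -154.    4.] [ 339. -146.    1.] [ 339. -139.   -1.]
217 [ 342. -154.    2.] [ 348. -147.    5.] [ 346. -140.    2.]
```

View pics/s6.png

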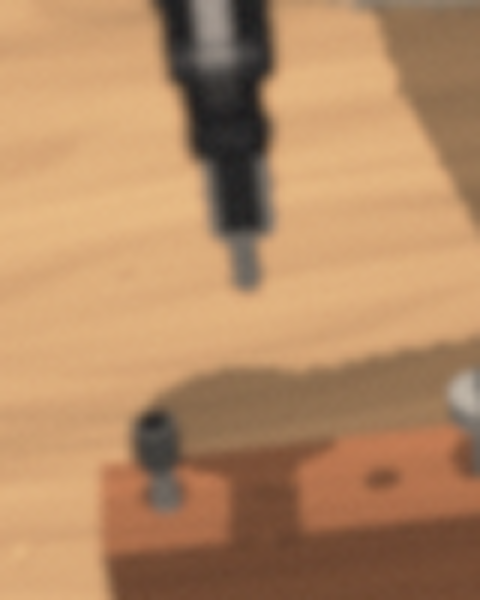

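The bit is out of the rack, straight. Its shank end is at z ≈ 133 for TCP 131, and the finger ends are 36 mm above the shank end, as wanted. The other bits are undisturbed. I'll carry it over the chuck.

```bash
python3 -m creep '[[[0,3,12],[0,0,0.02],-1],[[1,15,26],[0,0,0.1],-1],[[4,38,36],[0,0,0.2],-1],[[8,66,40],[0,0,0.3],-1],[[11,96,40],[0,0,0.42],-1],[[14,126,40],[0,0,0.54],-1],[[18,158,40],[0,0,0.66],-1],[[21,188,40],[0,0,0.78],-1],[[24,216,40],[0,0,0.9],-1],[[26,236,40],[0,0,1.0],-1],[[28,247,40],[0,0,1.1],-1],[[28.3,251.3,40],[0,0,1.2],-1]]'
python3 -m creep '[[[0,0,0],[0,0,0],-1],[[0,0,0],[0,0,0],-1],[[0,0,-10],[0,0,0],-1],[[0,0,-20],[0,0,0],-1],[[0,0,-26],[0,0,0],-1],[[0,0,-28],[0,0,0],-1],[[0,0,-28],[0,0,0],-1],[[0,0,-28],[0,0,0],-1]]'
python3 - <<'E'
from h import *
np.set_printoptions(precision=1,suppress=True)
st();im,d=arm.get_image("scene");crop("",im,310,400,130,220,7,"s7");im2,d2=arm.get_image("top");crop("",im2,230,330,200,290,7,"t7");st()
for v in range(160,205,2):
    print(v,*[depthpt("scene",u,v,d[v,u]) for u in (350,353,356)])
E
```

```text
clock: 8.42
position: [520.4, 97.4, 169.4]
ee_rot: [-0.371, 0.602, -0.602, 0.37]
contact_force: [0.0, -0.5, -0.1]
gripper_width: 17.0
clock: 9.08
position: [520.9, 95.5, 142.8]
ee_rot: [0.368, -0.604, 0.604, -0.368]
contact_force: [0.9, 0.4, -0.6]
gripper_width: 17.2
t9.08 pos [520.9  95.5 142.8] yawx -117.23 y [-0. -0. -1.] q [ 0.5  0.3 -0.3  0.  -1.   0.6] F [ 0.9  0.4 -0.6] M [ 0. -0.  0.] w 17.2
t9.18 pos [521.2  95.8 143.3] yawx -117.21 y [ 0.  0. -1.] q [ 0.5  0.3 -0.3  0.  -1.   0.6] F [ 1.3  1.  -0.2] M [-0.  0. -0.] w 17.1
160 [524.4  80.6 224.1] [166.4 237.3   1.9] [170.3 245.2   2.9]
162 [525.3  80.6 220.1] [180.5 231.9   4. ] [179.8 241.6   2. ]
164 [521.3  82.5 213. ] [187.7 229.3   1.8] [191.8 236.9   2.9]
166 [522.6  82.3 209.3] [197.4 225.7   1.1] [200.3 233.7   1.6]
168 [523.1  82.3 205. ] [209.8 220.9   2.4] [212.6 228.9   2.8]
170 [526.1  81.4 202.3] [516.8  91.7 195.2] [524.8  94.8 199.4]
172 [525.6  81.9 197.4] [521.6  90.  193.7] [525.8  94.7 195.4]
174 [524.8  82.5 192.2] [528.1  87.6 193.3] [529.9  93.3 193.4]
176 [524.2  83.1 187.1] [526.5  88.6 187.5] [531.2
[... 209 characters left out ...]
 [284.3 184.1   1.2] [522.2  91.7 165.4] [527.8  95.9 168.1]
186 [294.4 180.3   1.8] [521.8  92.2 160.2] [526.4  96.9 162.2]
188 [307.2 175.4   4.4] [524.3  91.5 157. ] [522.6  98.9 154.6]
190 [314.5 172.8   3.1] [525.   91.5 152.6] [524.3  98.5 150.9]
192 [322.9 169.7   2.8] [497.9 103.5 127.9] [329.8 183.8   4.6]
194 [504.5  94.1 128.9] [508.7  99.2 130.7] [512.  104.6 131.8]
196 [515.3  89.9 131.6] [513.4  97.6 128.9] [515.1 103.6 129. ]
198 [520.8  87.9 130.6] [511.1  98.9 122.1] [513.8 104.6 122.8]
200 [524.3  86.8 128.1] [528.3  91.9 129.8] [529.2  98.2 129.2]
202 [524.7  87.  123.2] [529.   91.9 125.2] [532.   97.4 126.2]
204 [535.5  82.8 126.3] [537.4  88.7 126.5] [540.   94.3 127.1]
```

View pics/s7.png

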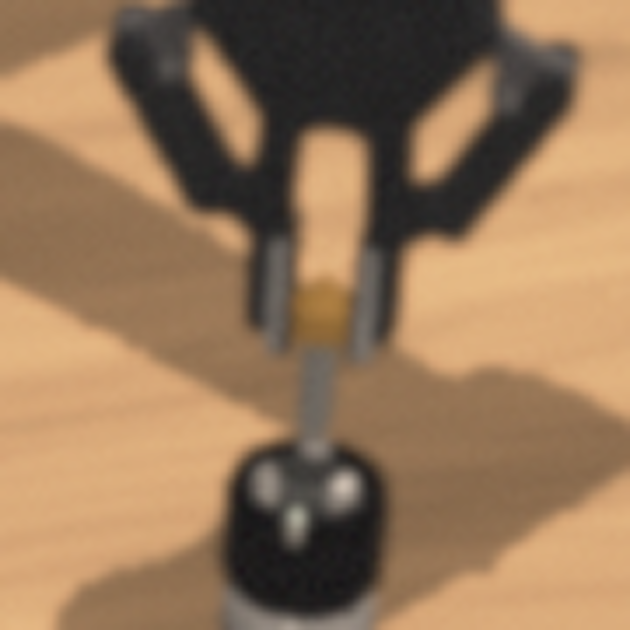

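View pics/t7.png

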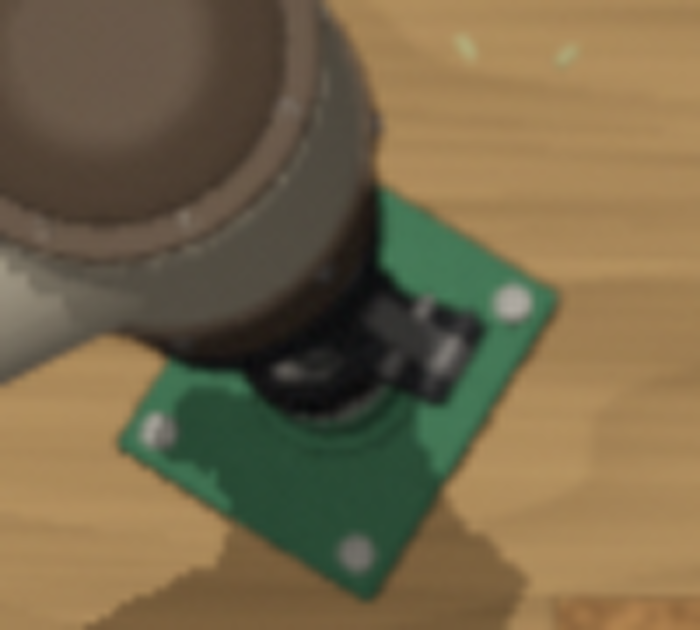

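```bash
python3 - <<'E'
from h import *
def proj(n,P):
    p=arm.camera_params(n);E=p["extrinsics"]
    r=cv2.projectPoints(np.array([P],float),cv2.Rodrigues(E[:3,:3])[0],E[:3,3],p["camera_matrix"],np.array([p["k1"],0,0,0,0.]))[0][0,0]
    return (r-[309.5,129.5])*7-.5
for z in (101,126,132,145,150,160,170,180,185,190,197):print(z,proj("scene",[520.9,95.7,z]).round(1))
print("1mm x,y",proj("scene",[530.9,95.7,150])-proj("scene",[520.9,95.7,150]),proj("scene",[520.9,105.7,150])-proj("scene",[520.9,95.7,150]))
im=cv2.imread("pics/s7.png")
for r in (372,390,408,424):
    print(r,im[r,285:350:5].sum(1))
E
```

```text
101 [301.1 555.4]
126 [306.4 487.8]
132 [307.8 471.2]
145 [310.6 434.9]
150 [311.7 420.7]
160 [314.  392.1]
170 [316.2 363.2]
180 [318.5 333.8]
185 [319.7 319. ]
190 [320.9 304.1]
197 [322.5 283. ]
1mm x,y [12.14965771 18.29750694] [31.64774522 -5.08392881]
372 [333 329 320 311 308 306 310 313 312 313 315 319 326]
390 [333 331 323 311 303 305 310 315 316 319 329 342 351]
408 [342 337 324 313 310 310 311 312 318 322 332 343 346]
424 [382 356 336 319 312 311 309 314 323 329 336 343 344]
```

The scene view shows the shank (crop ≈ (316,400)) within about 0.5 mm of the projected chuck axis, with its end just above the jaw tips. I'll lower it in stages and watch the force.

```bash
python3 -m creep '[[[0,0,-5],[0,0,0],-1],[[0,0,-10],[0,0,0],-1],[[0,0,-14],[0,0,0],-1],[[0,0,-17],[0,0,0],-1],[[0,0,-20],[0,0,0],-1]]'; python3 -m creep '[[[0,0,-3],[0,0,0],-1],[[0,0,-6],[0,0,0],-1],[[0,0,-9],[0,0,0],-1],[[0,0,-12],[0,0,0],-1]]'; python3 -m creep '[[[0,0,-2],[0,0,0],-1],[[0,0,-4],[0,0,0],-1],[[0,0,-6],[0,0,0],-1],[[0,0,-8],[0,0,0],-1]]';python3 -c "
from h import *;st()"
```

```text
clock: 9.6
position: [520.7, 95.7, 122.4]
ee_rot: [-0.369, 0.604, -0.604, 0.368]
contact_force: [0.4, 0.0, -1.0]
gripper_width: 17.1
clock: 9.93
position: [520.9, 95.8, 110.6]
ee_rot: [0.368, -0.604, 0.604, -0.368]
contact_force: [-0.2, 0.7, -0.3]
gripper_width: 17.3
clock: 10.27
position: [520.9, 95.8, 102.8]
ee_rot: [0.368, -0.604, 0.604, -0.368]
contact_force: [0.3, 1.2, -1.2]
gripper_width: 17.4
t10.27 pos [520.9  95.8 102.8] yawx -117.20 y [ 2.e-04  0.e+00 -1.e+00] q [ 0.49  0.32 -0.36  0.   -0.89  0.61] F [ 0.3  1.2 -1.2] M [-0.01 -0.02  0.02] w 17.4
```

Free so far. Now about 4 mm above the floor; I'll go in 1 mm steps until the floor is felt.

```bash
python3 -m creep '[[[0,0,-1],[0,0,0],-1],[[0,0,-2],[0,0,0],-1],[[0,0,-2],[0,0,0],-1]]'; python3 -m creep '[[[0,0,-1],[0,0,0],-1],[[0,0,-1],[0,0,0],-1]]';  python3 -m creep '[[[0,0,-0.5],[0,0,0],-1],[[0,0,-0.5],[0,0,0],-1]]'; python3 -c "
from h import *;st()
im,d=arm.get_image('scene');crop('',im,310,400,130,220,7,'s8')"
```

```text
clock: 10.52
position: [520.9, 95.7, 101.3]
ee_rot: [0.368, -0.603, 0.604, -0.368]
contact_force: [-1.6, -0.1, 2.0]
gripper_width: 17.1
clock: 10.68
position: [521.0, 95.7, 101.1]
ee_rot: [0.368, -0.603, 0.604, -0.369]
contact_force: [-3.2, -0.7, 6.5]
gripper_width: 17.0
clock: 10.85
position: [521.0, 95.7, 101.0]
ee_rot: [0.368, -0.603, 0.604, -0.369]
contact_force: [-4.2, 0.3, 8.3]
gripper_width: 17.0
t10.85 pos [521.   95.7 101. ] yawx -117.17 y [ 9.e-04 -2.e-04 -1.e+00] q [ 0.49  0.32 -0.36  0.   -0.88  0.61] F [-4.2  0.3  8.3] M [-0.07  1.13 -0.03] w 17.0
```

View pics/s8.png

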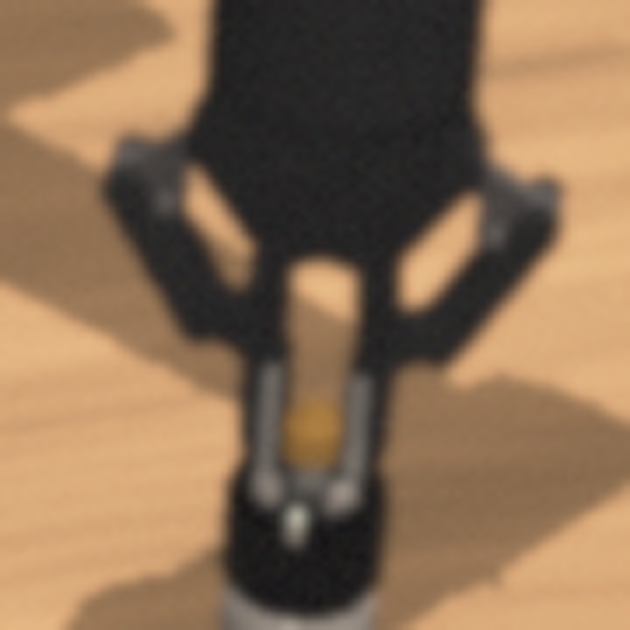

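```bash
python3 -m creep '[[[0,0,1],[0,0,0],-1],[[0,0,1.5],[0,0,0],-1],[[0,0,1.5],[0,0,0],-0.3],[[0,0,1.5],[0,0,0],0],[[0,0,1.5],[0,0,0],0.3],[[0,0,1.5],[0,0,0],0.3],[[0,0,1.5],[0,0,0],0.3]]';  python3 -c "
from h import *;st()
im,d=arm.get_image('scene');crop('',im,310,400,130,220,7,'s9')
np.set_printoptions(precision=1,suppress=True)
for v in range(180,206,1):
    print(v,*[depthpt('scene',u,v,d[v,u]) for u in (351,353,354,356)])"
```

```text
clock: 11.48
position: [520.9, 95.7, 100.7]
ee_rot: [-0.368, 0.604, -0.604, 0.368]
contact_force: [-0.0, -0.4, 0.2]
gripper_width: 55.4
t11.48 pos [520.9  95.7 100.7] yawx -117.21 y [-2.e-04 -1.e-04 -1.e+00] q [ 0.49  0.32 -0.36 -0.   -0.88  0.61] F [-0.  -0.4  0.2] M [ 0.03 -0.03  0.02] w 55.4
180 [268.1 193.    2.6] [266.9 199.5   0.7] [271.5 200.4   3.4] [270.  207.    1.3]
181 [272.6 191.4   2.3] [275.6 196.    3.4] [276.  198.7   3.2] [275.5 204.8   1.8]
182 [279.6 188.6   3.9] [276.6 195.8   0.8] [279.6 197.4   2.4] [283.4 201.7   4. ]
183 [281.6 188.    2. ] [285.1 192.4   3.5] [285.4 195.2   3.2] [284.8 201.3   1.7]
184 [286.4 186.2   2.2] [289.5 190.7   3.3] [290.6 193.2   3.5] [288.8 199.8   1.2]
185 [292.6 183.8   3.2] [295.1 188.6   4. ] [292.2 192.7   1.4] [293.9 197.8   1.6]
186 [294.8 183.1   1.5] [293.9 189.3  -0.1] [298.8 190.1   2.8] [304.3 193.6   5.6]
187 [298.7 181.7   1.1] [302.5 185.8   2.7] [518.2  96.2 154.8] [306.1 193.    3.7]
188 [306.  178.8   3. ] [521.1  92.9 154.7] [520.6  95.3 154. ] [522.8  98.8 154.8]
189 [517.3  90.2 150.4] [524.2  91.7 154.4] [525
[... 682 characters left out ...]
36.6] [525.   99.5 133.7]
198 [508.8  95.3 121.2] [525.6  92.7 132.8] [525.5  95.  132.4] [525.4  99.5 131.5]
199 [524.7  88.7 130.5] [527.7  92.  131.9] [523.3  96.1 128.2] [522.  101.2 126.3]
200 [527.7  87.6 130.2] [528.1  92.  129.6] [532.3  92.4 132.4] [529.1  98.3 129.1]
201 [526.1  88.5 126.4] [527.7  92.3 126.8] [530.9  93.2 128.8] [531.   97.6 128. ]
202 [1237.8 -212.7  663.8] [531.4  90.9 127. ] [531.1  93.2 126.4] [531.5  97.6 125.8]
203 [535.3  84.9 128.3] [536.   89.1 127.9] [534.8  91.8 126.6] [538.2  94.8 128.4]
204 [537.7  84.1 127.6] [538.2  88.3 127.1] [540.1  89.7 128.1] [541.   93.8 127.9]
205 [539.   83.7 126. ] [541.1  87.2 126.8] [540.3  89.8 125.7] [542.7  93.2 126.7]
```

View pics/s9.png

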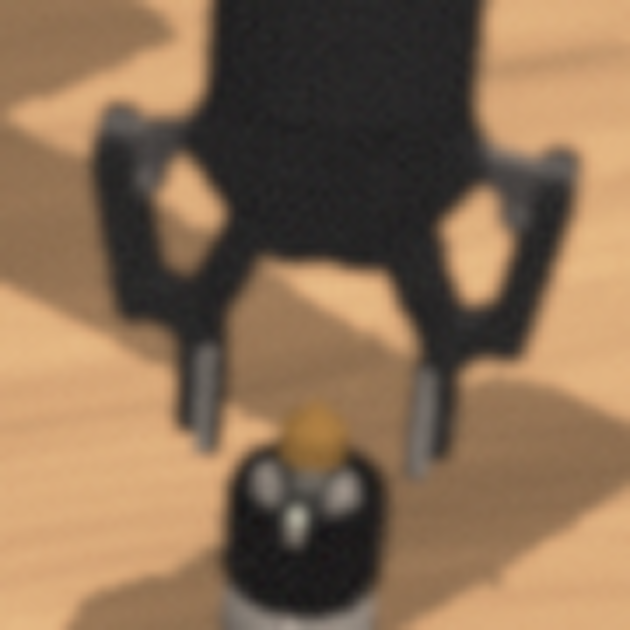

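```bash
python3 - <<'E'
from h import *
def proj(n,P):
    p=arm.camera_params(n);E=p["extrinsics"]
    return cv2.projectPoints(np.array([P],float),cv2.Rodrigues(E[:3,:3])[0],E[:3,3],p["camera_matrix"],np.array([p["k1"],0,0,0,0.]))[0][0,0]
print("rack apex",proj("scene",[492.9,-155.6,80]),"chuck apex",proj("scene",[520.9,95.7,153]),proj("scene",[520.9,95.7,155]),"front under",proj("scene",[520.9+9.5,95.7-3.1,136]),"rack front under",proj("scene",[502.4,-158.7,63]))
im0=np.load("scene0.npz")["im"].astype(int); im,d=arm.get_image("scene"); im=im.astype(int); np.savez("s9.npz",im=im,d=d)
sat=lambda a:a[...,0]-a[...,2]
print("rack col",[(v,sat(im0)[v,233:236].mean().round(0),im0[v,233:236].sum(1).mean().round(0)) for v in range(224,241)])
print("chuck col",[(v,sat(im)[v,353:356].mean().round(0),im[v,353:356].sum(1).mean().round(0)) for v in range(183,201)])
E
```

```text
rack apex [233.75199826 229.14485677] chuck apex [354.19980401 188.45312959] [354.26386665 187.63773387] front under [353.88728171 198.03170519] rack front under [233.83259484 238.5125753 ]
rack col [(224, np.float64(92.0), np.float64(483.0)), (225, np.float64(91.0), np.float64(477.0)), (226, np.float64(94.0), np.float64(480.0)), (227, np.float64(106.0), np.float64(484.0)), (228, np.float64(122.0), np.float64(483.0)), (229, np.float64(134.0), np.float64(480.0)), (230, np.float64(137.0), np.float64(484.0)), (231, np.float64(138.0), np.float64(490.0)), (232, np.float64(137.0), np.float64(489.0)), (233, np.float64(134.0), np.float64(461.0)), (234, np.float64(116.0), np.float64(397.0)), (235, np.float64(98.0), np.float64(335.0)), (236, np.float64(85.0), np.float64(315.0)), (237, np.float64(61.0), np.float64(307.0)), (238, np.float64(35.0), np.float64(299.0)), (239, np.float64(23.0), np.float64(295.0)), (240, np.float64(22.0), np.float64(290.0))]
chuck col [(183, np.float64(62.0), np.float64(334.0)), (184, np.float64(62.0), np.float64(333.0)), (185, np.float64(64.0), np.float64(340.0)), (186, np.float64(69.0), np.float64(347.0)), (187, np.float64(78.0), np.float64(346.0)), (188, np.float64(91.0), np.float64(343.0)), (189, np.float64(99.0), np.float64(345.0)), (190, np.float64(103.0), np.float64(353.0)), (191, np.float64(104.0), np.float64(361.0)), (192, np.float64(103.0), np.float64(353.0)), (193, np.float64(96.0), np.float64(333.0)), (194, np.float64(89.0), np.float64(309.0)), (195, np.float64(84.0), np.float64(299.0)), (196, np.float64(70.0), np.float64(298.0)), (197, np.float64(42.0), np.float64(301.0)), (198, np.float64(20.0), np.float64(299.0)), (199, np.float64(12.0), np.float64(281.0)), (200, np.float64(9.0), np.float64(237.0))]
```

The bit stands on the axis. Its cone-tip and head-underside rows match the fully home prediction once the same pixel bias seen in the rack (about −1.2) is taken off, and no force remains. Next I'll open fully and descend around the sleeve, to a reported z ≈ 52 (true pad ends ≈ 94).

```bash
python3 -m creep '[[[0,0,0],[0,0,0],1],[[0,0,0],[0,0,0],1],[[0,0,0],[0,0,0],1],[[0,0,-8],[0,0,0],1],[[0,0,-16],[0,0,0],1],[[0,0,-24],[0,0,0],1],[[0,0,-30],[0,0,0],1],[[0,0,-30],[0,0,0],1]]'; python3 -m creep '[[[0,0,-5],[0,0,0],1],[[0,0,-10],[0,0,0],1],[[0,0,-14],[0,0,0],1],[[0,0,-17],[0,0,0],1],[[0,0,-19],[0,0,0],1],[[0,0,-19],[0,0,0],1]]'; python3 -c "
from h import *;st()
im,d=arm.get_image('scene');crop('',im,300,410,130,230,6,'s10')
im,d=arm.get_image('top');crop('',im,230,330,200,290,6,'t10')"
```

```text
clock: 12.25
position: [519.5, 95.2, 68.8]
ee_rot: [-0.37, 0.604, -0.603, 0.367]
contact_force: [0.8, 0.1, 0.2]
gripper_width: 85.3
clock: 12.75
position: [520.6, 95.6, 51.5]
ee_rot: [-0.369, 0.604, -0.604, 0.368]
contact_force: [-0.1, 0.5, -0.2]
gripper_width: 85.1
t12.75 pos [520.6  95.6  51.5] yawx -117.21 y [-7.e-04 -3.e-04 -1.e+00] q [ 0.49  0.39 -0.42 -0.   -0.77  0.61] F [-0.1  0.5 -0.2] M [0.03 0.   0.  ] w 85.1
```

View pics/s10.png

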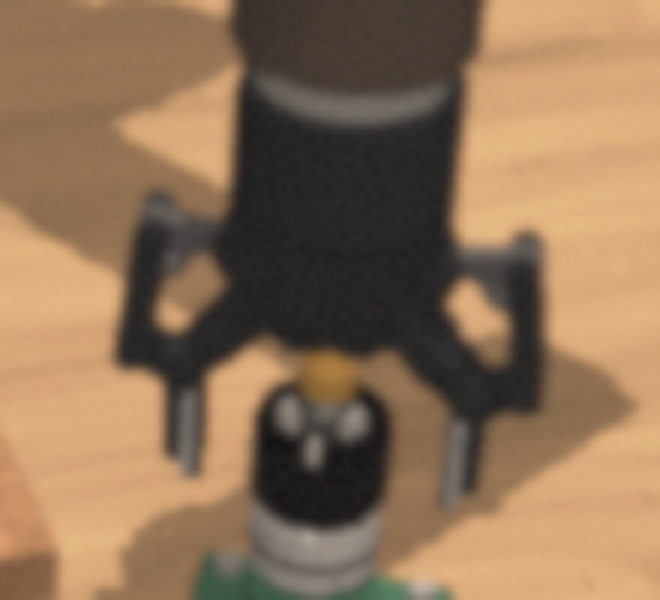

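The jaws straddle the sleeve, the bit stands centred below the gripper's body with a gap, and there is no contact. I'll close on the sleeve.

```bash
cat > m.py <<'E'
from bench import arm
from scipy.spatial.transform import Rotation as Ro
import numpy as np,sys
s=arm.read_state();R=Ro.from_quat(s["ee_rot"]).as_matrix()
l="%.2f %.2f %.3f %.1f %.1f"%(s["clock"],np.degrees(np.arctan2(R[1,0],R[0,0])),s["wrist_torque"][2],np.linalg.norm(s["contact_force"]),s["gripper_width"])
print(l);open("log.txt","a").write(l+"\n")
E
python3 -m creep '[[[0,0,0],[0,0,0],-1],[[0,0,0],[0,0,0],-1],[[0,0,0],[0,0,0],-1],[[0,0,0],[0,0,0],-1],[[0,0,0],[0,0,0],-1],[[0,0,0],[0,0,0],-1]]'; python3 -c "
from h import *;st()
im,d=arm.get_image('scene');crop('',im,300,410,130,230,6,'s11');st()"
```

```text
clock: 13.35
position: [520.6, 95.1, 52.6]
ee_rot: [0.369, -0.603, 0.604, -0.368]
contact_force: [-2.3, -2.4, 5.4]
gripper_width: 47.4
t13.35 pos [520.6  95.1  52.6] yawx -117.17 y [-6.0e-04 -1.2e-03 -1.0e+00] q [ 0.49  0.38 -0.42  0.   -0.77  0.61] F [-2.3 -2.4  5.4] M [-0.81  0.58  0.05] w 47.4
t13.40 pos [520.6  95.1  52.6] yawx -117.18 y [-6.0e-04 -1.1e-03 -1.0e+00] q [ 0.49  0.38 -0.42  0.   -0.77  0.61] F [-1.8 -1.7  5.7] M [-0.73  0.52  0.03] w 47.8
```

View pics/s11.png

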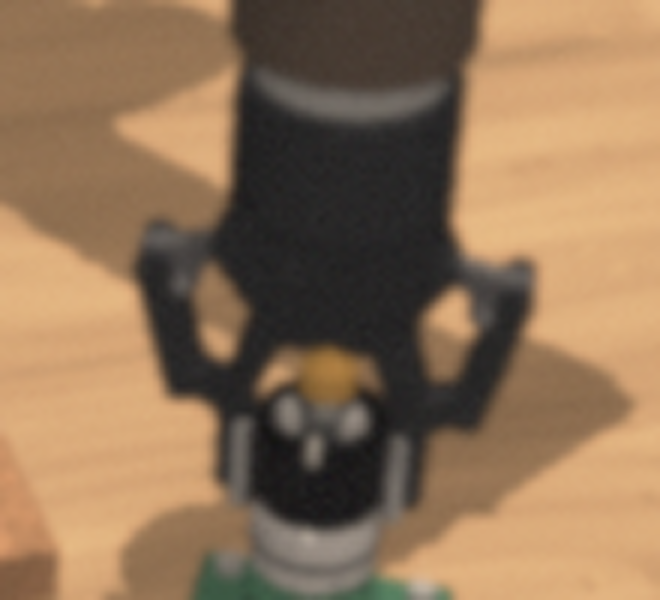

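```bash
python3 m.py
python3 -m creep '[[[0,0,0],[0,0,-0.0349],-1]]'>/dev/null; python3 m.py
python3 -m creep '[[[0,0,0],[0,0,-0.0349],-1]]'>/dev/null; python3 m.py
python3 -m creep '[[[0,0,0],[0,0,-0.0349],-1]]'>/dev/null; python3 m.py
python3 -m creep '[[[0,0,0],[0,0,-0.0349],-1]]'>/dev/null; python3 m.py
python3 -m creep '[[[0,0,0],[0,0,-0.0349],-1]]'>/dev/null; python3 m.py
python3 -m creep '[[[0,0,0],[0,0,-0.0349],-1]]'>/dev/null; python3 m.py
python3 -m creep '[[[0,0,0],[0,0,-0.0349],-1]]'>/dev/null; python3 m.py
python3 -m creep '[[[0,0,0],[0,0,-0.0349],-1]]'>/dev/null; python3 m.py
python3 -m creep '[[[0,0,0],[0,0,-0.0349],-1]]'>/dev/null; python3 m.py
python3 -m creep '[[[0,0,0],[0,0,-0.0349],-1]]'>/dev/null; python3 m.py
```

```text
13.40 -117.18 0.032 6.2 47.8
13.48 -119.16 0.336 6.3 47.5
13.57 -121.17 0.498 4.4 47.3
13.65 -123.14 0.568 5.3 47.1
13.73 -125.16 0.350 6.0 47.5
13.82 -127.22 0.064 6.4 47.3
13.90 -129.29 -0.225 6.7 46.9
13.98 -131.36 -0.360 5.7 47.5
14.07 -133.38 -0.318 5.8 47.7
14.15 -135.35 -0.174 6.1 47.3
14.23 -137.30 0.109 6.6 47.7
```

```bash

python3 -m creep '[[[0,0,0],[0,0,-0.0349],-1]]'>/dev/null; python3 m.py
python3 -m creep '[[[0,0,0],[0,0,-0.0349],-1]]'>/dev/null; python3 m.py
python3 -m creep '[[[0,0,0],[0,0,-0.0349],-1]]'>/dev/null; python3 m.py
python3 -m creep '[[[0,0,0],[0,0,-0.0349],-1]]'>/dev/null; python3 m.py
python3 -m creep '[[[0,0,0],[0,0,-0.0349],-1]]'>/dev/null; python3 m.py
python3 -m creep '[[[0,0,0],[0,0,-0.0349],-1]]'>/dev/null; python3 m.py
python3 -m creep '[[[0,0,0],[0,0,-0.0349],-1]]'>/dev/null; python3 m.py
python3 -m creep '[[[0,0,0],[0,0,-0.0349],-1]]'>/dev/null; python3 m.py
python3 -m creep '[[[0,0,0],[0,0,-0.0349],-1]]'>/dev/null; python3 m.py
python3 -m creep '[[[0,0,0],[0,0,-0.0349],-1]]'>/dev/null; python3 m.py
python3 -c "
import numpy as np
a=np.loadtxt('log.txt')[1:,2].reshape(-1,10);print(a.mean(1),a[:,:5].mean(1),a.max(1))"
```

```text
14.32 -139.24 0.327 5.7 47.3
14.40 -141.18 0.506 5.8 47.4
14.48 -143.15 0.559 6.4 46.9
14.57 -145.16 0.367 6.1 47.4
14.65 -147.22 0.044 5.7 47.4
14.73 -149.29 -0.161 7.2 47.5
14.82 -151.36 -0.380 6.4 47.0
14.90 -153.39 -0.342 6.7 47.2
14.98 -155.36 -0.126 7.0 47.3
15.07 -157.31 0.076 6.6 47.4
[0.0848 0.087 ] [0.3632 0.3606] [0.568 0.559]
```

Clicks 1 and 2 are alike (mean 0.085 and 0.087), so there is no contact yet. On to click 3.

```bash

python3 -m creep '[[[0,0,0],[0,0,-0.0349],-1]]'>/dev/null; python3 m.py
python3 -m creep '[[[0,0,0],[0,0,-0.0349],-1]]'>/dev/null; python3 m.py
python3 -m creep '[[[0,0,0],[0,0,-0.0349],-1]]'>/dev/null; python3 m.py
python3 -m creep '[[[0,0,0],[0,0,-0.0349],-1]]'>/dev/null; python3 m.py
python3 -m creep '[[[0,0,0],[0,0,-0.0349],-1]]'>/dev/null; python3 m.py
python3 -m creep '[[[0,0,0],[0,0,-0.0349],-1]]'>/dev/null; python3 m.py
python3 -m creep '[[[0,0,0],[0,0,-0.0349],-1]]'>/dev/null; python3 m.py
python3 -m creep '[[[0,0,0],[0,0,-0.0349],-1]]'>/dev/null; python3 m.py
python3 -m creep '[[[0,0,0],[0,0,-0.0349],-1]]'>/dev/null; python3 m.py
python3 -m creep '[[[0,0,0],[0,0,-0.0349],-1]]'>/dev/null; python3 m.py
python3 -c "
import numpy as np
a=np.loadtxt('log.txt')[1:,2].reshape(-1,10);print(a.mean(1),a[:,:5].mean(1),a.max(1))"
```

```text
15.15 -159.24 0.333 7.1 47.3
15.23 -161.18 0.482 6.2 47.5
15.32 -163.15 0.496 6.7 47.3
15.40 -165.16 0.399 7.5 47.3
15.48 -167.22 0.149 7.1 47.3
15.57 -169.30 -0.237 6.9 47.2
15.65 -171.37 -0.341 7.5 47.4
15.73 -173.39 -0.356 7.1 47.4
15.82 -175.36 -0.099 6.8 47.4
15.90 -177.31 0.066 6.3 47.3
[0.0848 0.087  0.0892] [0.3632 0.3606 0.3718] [0.568 0.559 0.496]
```

Click 3 is alike as well (0.089). On to click 4.

```bash

python3 -m creep '[[[0,0,0],[0,0,-0.0349],-1]]'>/dev/null; python3 m.py
python3 -m creep '[[[0,0,0],[0,0,-0.0349],-1]]'>/dev/null; python3 m.py
python3 -m creep '[[[0,0,0],[0,0,-0.0349],-1]]'>/dev/null; python3 m.py
python3 -m creep '[[[0,0,0],[0,0,-0.0349],-1]]'>/dev/null; python3 m.py
python3 -m creep '[[[0,0,0],[0,0,-0.0349],-1]]'>/dev/null; python3 m.py
python3 -m creep '[[[0,0,0],[0,0,-0.0349],-1]]'>/dev/null; python3 m.py
python3 -m creep '[[[0,0,0],[0,0,-0.0349],-1]]'>/dev/null; python3 m.py
python3 -m creep '[[[0,0,0],[0,0,-0.0349],-1]]'>/dev/null; python3 m.py
python3 -m creep '[[[0,0,0],[0,0,-0.0349],-1]]'>/dev/null; python3 m.py
python3 -m creep '[[[0,0,0],[0,0,-0.0349],-1]]'>/dev/null; python3 m.py
python3 -c "
import numpy as np
a=np.loadtxt('log.txt')[1:,2].reshape(-1,10);print(a.mean(1),a[:,:5].mean(1),a.max(1))"
```

```text
15.98 -179.24 0.352 6.8 47.2
16.07 178.82 0.508 7.7 47.0
16.15 176.84 0.512 7.4 47.4
16.23 174.84 0.421 7.1 47.5
16.32 172.77 0.055 7.6 47.5
16.40 170.70 -0.235 7.0 47.3
16.48 168.63 -0.313 7.5 47.4
16.57 166.62 -0.333 6.7 47.3
16.65 164.64 -0.111 7.7 47.2
16.73 162.69 0.131 7.5 47.5
[0.0848 0.087  0.0892 0.0987] [0.3632 0.3606 0.3718 0.3696] [0.568 0.559 0.496 0.512]
```

Click 4 averages 0.099. That is +0.012 against the +0.05 expected after contact, so contact is most likely at the end of click 4. Click 5 is safe either way and will discriminate: +0.05 if contact is at 4, +0.15 if at 3.

```bash

python3 -m creep '[[[0,0,0],[0,0,-0.0349],-1]]'>/dev/null; python3 m.py
python3 -m creep '[[[0,0,0],[0,0,-0.0349],-1]]'>/dev/null; python3 m.py
python3 -m creep '[[[0,0,0],[0,0,-0.0349],-1]]'>/dev/null; python3 m.py
python3 -m creep '[[[0,0,0],[0,0,-0.0349],-1]]'>/dev/null; python3 m.py
python3 -m creep '[[[0,0,0],[0,0,-0.0349],-1]]'>/dev/null; python3 m.py
python3 -m creep '[[[0,0,0],[0,0,-0.0349],-1]]'>/dev/null; python3 m.py
python3 -m creep '[[[0,0,0],[0,0,-0.0349],-1]]'>/dev/null; python3 m.py
python3 -m creep '[[[0,0,0],[0,0,-0.0349],-1]]'>/dev/null; python3 m.py
python3 -m creep '[[[0,0,0],[0,0,-0.0349],-1]]'>/dev/null; python3 m.py
python3 -m creep '[[[0,0,0],[0,0,-0.0349],-1]]'>/dev/null; python3 m.py
python3 -c "
import numpy as np
a=np.loadtxt('log.txt')[1:,2].reshape(-1,10);print(a.mean(1),a[:,:5].mean(1),a.max(1));print(np.round(a-a[:3].mean(0),3)[3:])"
```

```text
16.82 160.76 0.400 6.0 47.2
16.90 158.82 0.571 7.7 47.6
16.98 156.85 0.524 7.0 47.4
17.07 154.85 0.406 8.5 47.3
17.15 152.79 0.137 7.0 47.2
17.23 150.71 -0.093 7.4 47.6
17.32 148.65 -0.293 8.0 47.5
17.40 146.63 -0.295 8.2 47.5
17.48 144.65 -0.082 7.2 47.4
17.57 142.71 0.172 7.5 47.2
[0.0848 0.087  0.0892 0.0987 0.1447] [0.3632 0.3606 0.3718 0.3696 0.4076] [0.568 0.559 0.496 0.512 0.571]
[[ 0.02   0.013 -0.029  0.049 -0.031 -0.027  0.047  0.006  0.022  0.047]
 [ 0.068  0.076 -0.017  0.034  0.051  0.115  0.067  0.044  0.051  0.088]]
```

Click 5 is +0.058, so contact is after click 4 and I need 7 clicks in total. On to click 6, expecting about +0.15.

```bash

python3 -m creep '[[[0,0,0],[0,0,-0.0349],-1]]'>/dev/null; python3 m.py
python3 -m creep '[[[0,0,0],[0,0,-0.0349],-1]]'>/dev/null; python3 m.py
python3 -m creep '[[[0,0,0],[0,0,-0.0349],-1]]'>/dev/null; python3 m.py
python3 -m creep '[[[0,0,0],[0,0,-0.0349],-1]]'>/dev/null; python3 m.py
python3 -m creep '[[[0,0,0],[0,0,-0.0349],-1]]'>/dev/null; python3 m.py
python3 -m creep '[[[0,0,0],[0,0,-0.0349],-1]]'>/dev/null; python3 m.py
python3 -m creep '[[[0,0,0],[0,0,-0.0349],-1]]'>/dev/null; python3 m.py
python3 -m creep '[[[0,0,0],[0,0,-0.0349],-1]]'>/dev/null; python3 m.py
python3 -m creep '[[[0,0,0],[0,0,-0.0349],-1]]'>/dev/null; python3 m.py
python3 -m creep '[[[0,0,0],[0,0,-0.0349],-1]]'>/dev/null; python3 m.py
python3 -c "
import numpy as np
a=np.loadtxt('log.txt')[1:,2].reshape(-1,10);print(a.mean(1),a[:,:5].mean(1),a.max(1));print(np.round(a-a[:3].mean(0),3)[3:])
from h import *
st()
im,d=arm.get_image('scene');crop('',im,300,410,130,230,6,'s12')"
```

```text
17.65 140.78 0.440 7.5 47.0
17.73 138.84 0.652 7.5 47.7
17.82 136.87 0.640 7.8 47.3
17.90 134.86 0.492 7.6 47.8
17.98 132.81 0.261 8.2 47.4
18.07 130.73 -0.062 8.0 46.9
18.15 128.67 -0.230 8.2 47.3
18.23 126.65 -0.159 7.7 47.3
18.32 124.68 0.016 8.0 47.2
18.40 122.73 0.259 8.7 47.5
[0.0848 0.087  0.0892 0.0987 0.1447 0.2309] [0.3632 0.3606 0.3718 0.3696 0.4076 0.497 ] [0.568 0.559 0.496 0.512 0.571 0.652]
[[ 0.02   0.013 -0.029  0.049 -0.031 -0.027  0.047  0.006  0.022  0.047]
 [ 0.068  0.076 -0.017  0.034  0.051  0.115  0.067  0.044  0.051  0.088]
 [ 0.108  0.157  0.099  0.12   0.175  0.146  0.13   0.18   0.149  0.175]]
t18.40 pos [519.8  95.1  52.6] yawx 122.73 y [-1.8e-03 -8.0e-04 -1.0e+00] q [ 0.49  0.38 -0.42 -0.   -0.77 -1.49] F [-4.3 -1.2  7.5] M [-0.1   1.22  0.26] w 47.5
```

View pics/s12.png

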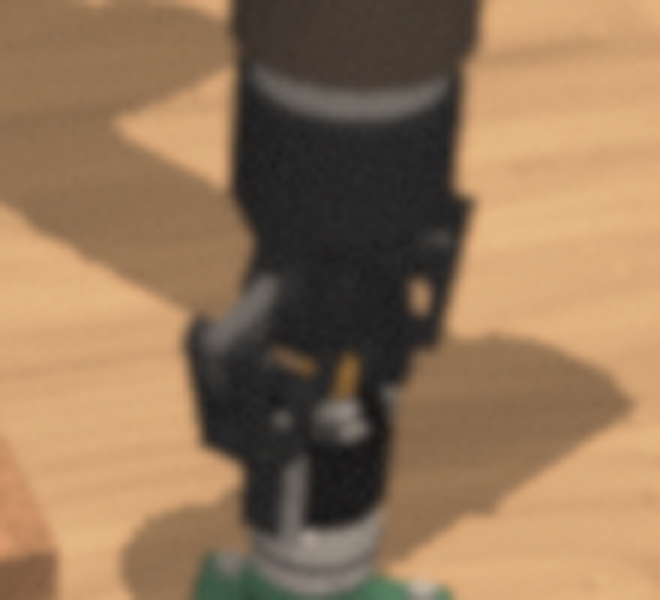

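Click 6 is +0.144, which confirms contact at click 4. One last click.

```bash

python3 -m creep '[[[0,0,0],[0,0,-0.0349],-1]]'>/dev/null; python3 m.py
python3 -m creep '[[[0,0,0],[0,0,-0.0349],-1]]'>/dev/null; python3 m.py
python3 -m creep '[[[0,0,0],[0,0,-0.0349],-1]]'>/dev/null; python3 m.py
python3 -m creep '[[[0,0,0],[0,0,-0.0349],-1]]'>/dev/null; python3 m.py
python3 -m creep '[[[0,0,0],[0,0,-0.0349],-1]]'>/dev/null; python3 m.py
python3 -m creep '[[[0,0,0],[0,0,-0.0349],-1]]'>/dev/null; python3 m.py
python3 -m creep '[[[0,0,0],[0,0,-0.0349],-1]]'>/dev/null; python3 m.py
python3 -m creep '[[[0,0,0],[0,0,-0.0349],-1]]'>/dev/null; python3 m.py
python3 -m creep '[[[0,0,0],[0,0,-0.0349],-1]]'>/dev/null; python3 m.py
python3 -m creep '[[[0,0,0],[0,0,-0.0349],-1]]'>/dev/null; python3 m.py
python3 -c "
import numpy as np
a=np.loadtxt('log.txt')[1:,2].reshape(-1,10);print(a.mean(1));print(np.round(a-a[:3].mean(0),3)[3:])"
```

```text
18.53 120.86 0.471 8.3 47.8
18.62 118.87 0.746 7.5 47.3
18.70 116.89 0.722 8.1 47.4
18.78 114.89 0.636 8.6 47.6
18.87 112.84 0.437 8.4 47.1
18.95 110.77 0.068 8.1 47.2
19.03 108.70 -0.074 7.6 47.5
19.12 106.68 -0.097 8.4 47.3
19.20 104.70 0.117 8.1 47.5
19.28 102.76 0.384 8.7 47.3
[0.0848 0.087  0.0892 0.0987 0.1447 0.2309 0.341 ]
[[ 0.02   0.013 -0.029  0.049 -0.031 -0.027  0.047  0.006  0.022  0.047]
 [ 0.068  0.076 -0.017  0.034  0.051  0.115  0.067  0.044  0.051  0.088]
 [ 0.108  0.157  0.099  0.12   0.175  0.146  0.13   0.18   0.149  0.175]
 [ 0.139  0.251  0.181  0.264  0.351  0.276  0.286  0.242  0.25   0.3  ]]
```

+0.254, exactly the third click. I'll release without turning, rise straight up and move aside for a look.

```bash
python3 -m creep '[[[0,0,0],[0,0,0],-0.5],[[0,0,0],[0,0,0],1],[[0,0,0],[0,0,0],1],[[0,0,0],[0,0,0],1],[[0,0,0],[0,0,0],1],[[0,0,5],[0,0,0],1],[[0,0,15],[0,0,0],1],[[0,0,30],[0,0,0],1],[[0,0,48],[0,0,0],1],[[0,0,66],[0,0,0],1],[[0,0,84],[0,0,0],1],[[0,0,100],[0,0,0],1]]'
python3 -m creep '[[[-2,6,10],[0,0,0],1],[[-8,22,20],[0,0,0],1],[[-14,42,20],[0,0,0],1],[[-20,66,20],[0,0,0],1],[[-26,90,20],[0,0,0],1],[[-32,114,20],[0,0,0],1],[[-38,138,20],[0,0,0],1],[[-44,160,20],[0,0,0],1],[[-48,176,20],[0,0,0],1],[[-50,186,20],[0,0,0],1],[[-50,190,20],[0,0,0],1],[[-50,190,20],[0,0,0],1]]'
python3 - <<'E'
from h import *
st()
im,d=arm.get_image('scene');crop('',im,315,390,165,265,6,'s13');im2,d2=arm.get_image('top');crop('',im2,240,320,215,290,8,'t13')
cv2.imwrite("pics/s13f.png",im[:,:,::-1])
E
```

```text
clock: 20.28
position: [521.3, 95.9, 154.2]
ee_rot: [0.441, 0.553, -0.552, -0.441]
contact_force: [0.2, -0.1, 0.3]
gripper_width: 85.3
clock: 21.28
position: [470.7, 286.4, 171.9]
ee_rot: [-0.441, -0.553, 0.553, 0.441]
contact_force: [0.2, -1.1, 0.4]
gripper_width: 85.7
t21.28 pos [470.7 286.4 171.9] yawx 102.88 y [-0.e+00 -1.e-04 -1.e+00] q [ 0.84  0.28 -0.22  0.   -1.07 -2.19] F [ 0.2 -1.1  0.4] M [-0.05 -0.01 -0.02] w 85.7
```

View pics/s13.png

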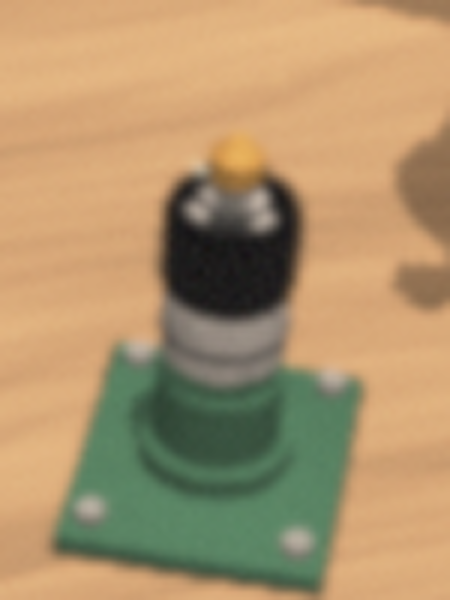

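View pics/t13.png

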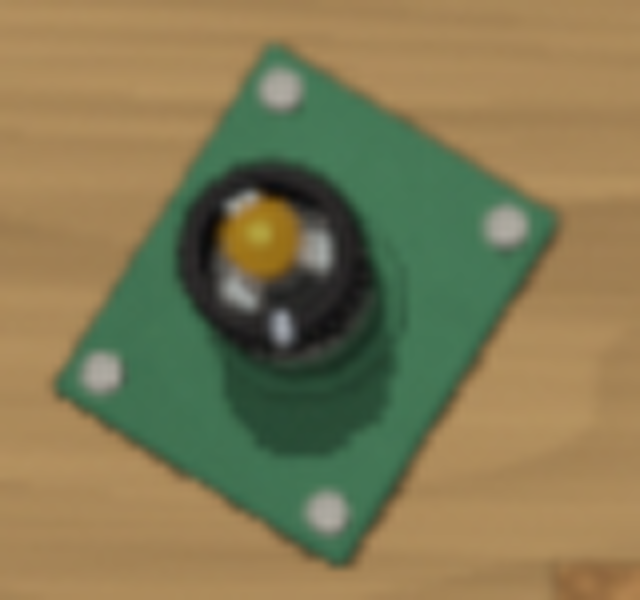

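View pics/s13f.png

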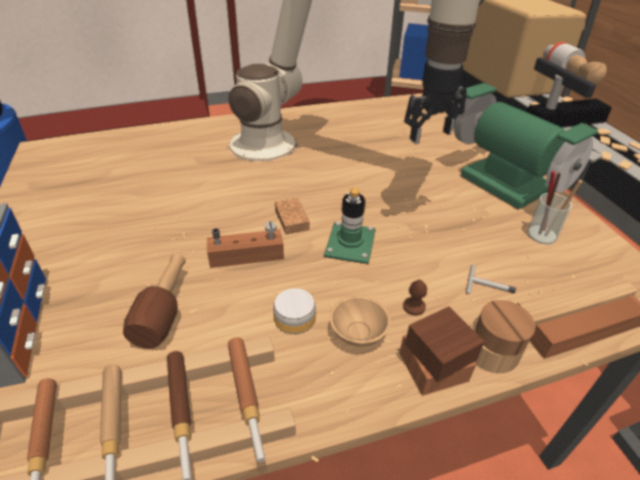

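```bash
python3 - <<'E'
from h import *
C=lambda x,y:(240+(x+.5)/8-.5,215+(y+.5)/8-.5)
c=np.array([520.4,95.6])
a=[np.degrees(np.arctan2(*(onz("top",*C(*p),126)[:2]-c)[::-1])) for p in((309,182),(281,327))]
print(a,(a[0]-a[1])%360, np.linalg.norm(onz("top",*C(281,327),126)[:2]-c))
print("cone tip/head",onz("top",*C(260,236),148).round(1))
im,d=arm.get_image("scene")
sat=(im[...,0].astype(int)-im[...,2])
print([(v,sat[v,353:356].mean().round(0)) for v in range(183,201)])
E
```

```text
[np.float64(-28.482181378355428), np.float64(-169.09879747147914)] 140.61661609312372 20.67975488003856
cone tip/head [520.8  95.9 148. ]
[(183, np.float64(94.0)), (184, np.float64(94.0)), (185, np.float64(96.0)), (186, np.float64(104.0)), (187, np.float64(118.0)), (188, np.float64(132.0)), (189, np.float64(137.0)), (190, np.float64(138.0)), (191, np.float64(137.0)), (192, np.float64(134.0)), (193, np.float64(119.0)), (194, np.float64(99.0)), (195, np.float64(90.0)), (196, np.float64(67.0)), (197, np.float64(35.0)), (198, np.float64(17.0)), (199, np.float64(13.0)), (200, np.float64(11.0))]
```

The mark has turned 140.6° clockwise, which is 7 clicks (4 to contact plus 3). The bit is upright on the axis at the fully home height, and nothing else has moved. I'll hand it in.

```bash
python3 -c "
from bench import arm
print(arm.job_done(), arm.read_state()['clock'])"
```

```text
the job is handed in; nothing more can be done
the job is handed in; nothing more can be done
```

The countersink bit stands fully down in the chuck and is gripped. The sleeve is exactly three clicks past the point where the jaws took hold. The job was handed in at about 21 s on the robot's clock, with the gripper open and well clear.

- **Turning:** the first four clicks felt alike, with a mean moment of 0.085 to 0.099 N m. Clicks 5, 6 and 7 rose by 0.06, 0.14 and 0.25 N m, so the jaws met the shank at the end of click 4 and I stopped after click 7.
- **Last checks:** the white mark turned 140.6° (140° expected). The bit is upright on the axis, and its image rows match the fully home height to within about 1 mm. The rest of the scene looks unchanged in the camera view. Outside the grips there were no contact forces; the largest I read was about 9 N.
- **What disagreed:** the real fingertips sit about 38 mm above the reported TCP. I found this in the pictures, confirmed it by closing on air above the bit, and allowed for it in every later move. The gripper also read 17 mm on the 20 mm head. On the way in, the floor was felt about 2 mm earlier than I had estimated, and after release the pictures agreed with fully home.

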